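# Open a deep-set valve with a long T-key

### The job

Open the deep-set valve with the long T-key that lies flat on the table. First lay the key in the inclined rest, crossbar up, and let go, so that you can take it again by its crossbar; then lower it gently down the valve's shaft (do not let it fall) until it sits fully on the square stem, turn the stem counterclockwise (seen from above) until the red pointer stands at the green mark, and leave the key standing in the shaft. Leave the other things on the table where they are.

Things in the scene. Friction and masses are not known exactly. Their poses are not given: they have to be found in the camera images.
- key_grip (a point): Loose steel T-key, 167 mm long, 0.25 kg; this point is on its axis at mid-stem, near its centre of mass. x: along the key, socket to crossbar; y: along the crossbar; z: across both. The stem is a 12 mm square bar, free to grip from 40 mm towards the socket to 65 mm towards the crossbar. At the start it lies flat, its axis 12 mm above the table
- key_tip (a point): Centre of the key's socket mouth, 75 mm from key_grip along -x of the key. The socket is 24 mm across its flats (about 30 mm over the corners), its hole 16 mm square and 24 mm deep, sides parallel to the key's y and z axes
- key_bar (a point): Centre of the key's crossbar, 80 mm from key_grip along +x of the key. The bar is 16 mm square in section and 96 mm long, with black rubber balls of 24 mm at its ends; 48 mm of bar is free between the balls
- rest_cradle (a point): Where key_grip lies when the key is in the inclined rest, 90 mm above the table. Its axes are those of the resting key: x 45 degrees upward (crossbar end), y level along the crossbar, z square to both, 45 degrees up. The rest is open towards z: lay the key in along -z. From -43 to +28 mm along x there is room for fingers, 40 mm deep below the key
- key_rest: Grey rest fixed to the table; origin under the middle of its 150 x 80 x 12 mm base. An upper fork (gap 19 mm) takes the stem from 28 to 44 mm along x of rest_cradle, a lower trough (gap 31 mm) with an end plate takes the socket (mouth at -75 mm); cheeks rise 10 mm above the key's axis. Beyond +44 mm the key sticks out freely
- valve: Fixed valve: blue base plate 100 x 100 x 12 mm, brass body and, on three legs, an upright aluminium shaft from 48 to 150 mm above the table, 36 mm bore (about 44 mm at the flared mouth), 50 to 60 mm outside. Origin under its centre on the table. On the plate a red mark (closed) lies along its +x, a green mark (open) along its +y
- stem_seat (a point): On the shaft's axis, 40 mm above the table: the shoulder where the socket mouth sits when fully down. The brass stem rises from it: 13.5 mm square up to 56.5 mm, round nose up to 63 mm. x points along the red pointer (reaching 49 mm out, seen under the shaft); the square's sides are parallel to x and y, so the socket goes on at any quarter turn, with 12 to 15 degrees of play either way
- shaft_mouth (a point): Centre of the shaft's open mouth, 150 mm above the table
- stem (a joint): Angle of the stem and its red pointer, rad: 0 at the red mark (closed), grows counterclockwise seen from above, 1.57 at the green mark (open), stop at 1.60; needs about 0.1 N m and stays where it is left
- thread_tape_at (a point): Bystander: white roll of thread tape, 54 mm across, 15 mm high; point under its centre
- tape_measure_at (a point): Bystander: yellow tape measure, 34 x 79 x 57 mm; point under its centre
- spare_coil_at (a point): Bystander: black valve coil, 30 x 36 x 46 mm; point under its centre
- ball_valve_at (a point): Bystander: small brass ball valve with red lever, 26 x 92 x 42 mm; point under its centre
- push_handle (a point): A point of the fixed grey tube push handle that stands up at the right end of the table, y about -0.35, from x 0.45 to 0.85 and higher than the gripper: an arm that comes in from the right must draw back or pass in front of it
- t_key: The T-key as a whole; its origin and axes are those of key_grip

How it is judged:
By the outcome, as a careful person would: the job done as asked, in the order asked, and still so for the second after the job is handed in, with the robot touching nothing.
It also fails if it takes over 69 s, if anything falls off the work surface, if the arm or the gripper's body presses on something with over 40 N, if the wrist force passes 120 N, or if a joint passes its speed limit or range.

### The arm

A 6-joint arm with a two-finger parallel gripper is mounted at the origin on a cart in front of the work surface, level with it; the furniture and walls round the work are solid. World frame = base frame: x ahead of the robot, y to its left, z up, the work surface at z = 0. Lengths are in mm, angles in degrees, forces in N, time in s.
With the tool pointing down it reaches from about 300 to 875 mm from the base axis. Payload 6.4 kg.
Tool frame: the origin (TCP) lies midway between the tips of the shut fingers; the grasp point (between the pads) lies bot.hold_point_z behind it (bot.hold_point_z is the distance from the TCP to the grasp point, in mm); z points along the fingers, y is the direction in which the jaws open and shut (so a half turn about z gives the same grasp; the last joint's range is limited). The gripper opens to 85 mm and grips with 20 to 120 N. Pads are 22 mm wide; open, the fingers measure 114 mm over their backs; the gripper's body (76 mm by 85 mm) begins 54 mm behind the grasp point. The pads swing forward as they close: fully open they stand 13 mm farther back than shut.
Start: joints at [64.154, 10.359, 92.074, -0, 77.567, -11.82], TCP at [139.346, 557.874, 231.288] pointing down, gripper open.
Joint ranges: [-171.53, 171.53], [-51.25, 118.39], [17.06, 147.69], [-65.23, 245.23], [0, 150.52], [-178.68, 178.68]. Speed limits (degrees/s): [147.25, 147.25, 172.46, 180, 180, 180].

### API

Orientations are given as a 3x3 rotation matrix whose columns are the frame's x, y, z axes.
In Python, from workcell import get_state, optics, order, bot gives the robot as it stands.
- The arm moves only by the tool move_arm, never from a script. Its argument "increments" is text: rows parted by semicolons, each of 6 numbers parted by spaces: the shift along the world's x, y, z in m, then the turn, a rotation vector about the world's x, y, z in rad. In form: dx dy dz rx ry rz; .... A call has exactly 8 rows; each row is the pose to reach, as a shift and turn from the pose commanded when the call began; what a row does not reach only later rows make up. A row lasts 1/12 s, in which the tool goes at most 41.7 mm and 7.16 degrees, less where a joint would pass 70% of its speed; a pose out of reach is approached as far as the arm can. A call with a gripper value outside its range is refused whole. "claw" is the closure in counts, from 0 (fully open) to 255 (shut), set as the call begins (left out, the last holds). The fingers move at their own pace and stop on an object; the grip force is fixed at half the most. Time passes only in rows, so rows that repeat a pose let the fingers close, or fill a call up. It gives the time, the measured TCP pose, the force and the opening at its end, in the units of the state.
- get_state(): the state, without advancing time (a new reading comes with each control period).
- optics.capture(name): name is "side" or "top"; returns (picture, depth): 420x560x3 uint8, red, green, blue; 420x560 float32, mm along the optical axis (not along the pixel's ray), 0 where there is no reading.
- optics.camera_info(name): a dict with "K" (3x3 intrinsics, pixels), "origin" and "orientation" of the camera in the world. Camera axes: x right, y up, looking along -z (the intrinsics and any distortion apply to the point x, -y, -z); pixel columns grow to the right and rows downward; lengths in mm; the calibration is good to about 2 mm. A picture is of the moment at which its call begins. camera_info takes no time and is no camera call.
- order.finish_job(): hands the job in, once; it reports no verdict.
The state is a dict: "time_s": time; "joints": joint angles; "dq": joint speeds; "joint_torque": joint torques, N m; "eef_pos": TCP position; "orientation": TCP orientation; "force": force on the tool from outside, world axes, zero at the start; "torque": the same for the moment, N m; "finger_gap": finger opening in mm.
Only numpy, scipy, OpenCV 4.12 (cv2) and the standard library are available. Lean on these libraries where they do the work, as an engineer would, in place of code of your own. Each camera call takes 0.05 s, during which the arm holds its last target.

## Working session

There is one attempt and no reset: what is moved stays moved. The work goes in short steps, Python scripts to look and compute and a tool call to move; the robot and the scene stay as the last step left them, time stands still between calls to the robot, and variables do not carry over. Pictures are saved under pics/ and viewed, and the job is handed in when it is done.

Besides the shell and the picture viewer there is one more tool, called after "Call:" by a JSON object that holds its "api" and its "payload". move_arm: Moves the arm, as the interface text tells. Its arguments: {"type":"object","properties":{"increments":{"type":"string"},"claw":{"type":"number"}},"required":["increments"]}

```bash
mkdir -p pics; ls; python3 - <<'E'
from workcell import get_state, optics, order, bot
import cv2,numpy as np
print(get_state()); print(bot.hold_point_z, [a for a in dir(bot) if a[0]!='_'])
for n in ("side","top"):
    p,d=optics.capture(n); i=optics.camera_info(n); print(n,i)
    cv2.imwrite(f"pics/{n}0.png",p[:,:,::-1]); np.savez(f"pics/{n}0.npz",p=p,d=d)
E
```

```text
pics
{'time_s': 0.0, 'joints': array([ 6.41551329e+01,  1.04008858e+01,  9.21309413e+01,  5.19470508e-04,
        7.75679649e+01, -1.18204160e+01]), 'dq': array([ 0.02994767,  0.00746645, -0.07412204,  0.07325224, -0.06444412,
       -0.01790293]), 'joint_torque': array([-1.15426556e-03, -4.44875801e+01, -3.51337659e+01, -3.08788904e-04,
        9.17625788e-03, -3.06558000e-06]), 'eef_pos': array([139.08297472, 557.3625576 , 230.40007535]), 'orientation': array([[-9.70191782e-01,  2.42337197e-01, -7.67237313e-04],
       [ 2.42338136e-01,  9.70190591e-01, -1.56362997e-03],
       [ 3.65440717e-04, -1.70295181e-03, -9.99998483e-01]]), 'force': array([ 0.30808222,  0.31312254, -0.23184276]), 'torque': array([ 0.01266778,  0.03112431, -0.03034275]), 'finger_gap': 85.42462302521818}
18.700000000000003 ['Unreachable', 'hold_point_z']
side {'K': array([[392.66752276,   0.        , 286.82047235],
       [  0.        , 392.66752276, 211.6157303 ],
       [  0.        ,   0.        ,   1.        ]]), 'origin': array([1308.43727479, -198.71701798,  641.39741687]), 'orientation': array([[ 0.13446807, -0.59421767,  0.79298405],
       [ 0.99084577,  0.07097238, -0.11483721],
       [ 0.01195833,  0.80116683,  0.59832158]])}
top {'K': array([[407.23727286,   0.        , 285.94394248],
       [  0.        , 407.23727286, 204.75412901],
       [  0.        ,   0.        ,   1.        ]]), 'origin': array([ 404.41794025, -122.8272335 , 1097.28830817]), 'orientation': array([[ 0.09226745,  0.97105438, -0.22031821],
       [-0.99572631,  0.08909557, -0.0243125 ],
       [-0.00397938,  0.22161989,  0.97512501]])}
```

View pics/top0.png

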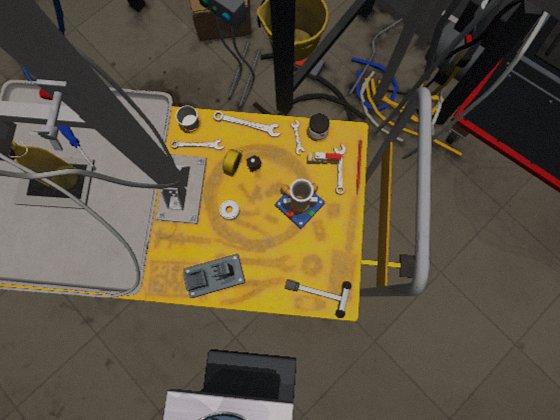

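View pics/side0.png

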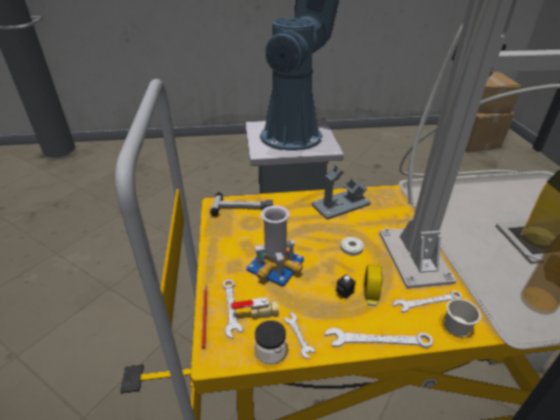

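```bash
cat > h.py <<'E'
import numpy as np, cv2
from workcell import get_state, optics, order, bot
def ray(n,u,v):
    i=optics.camera_info(n);K=i["K"]
    d=np.array([(u-K[0,2])/K[0,0],-(v-K[1,2])/K[1,1],-1.0])
    return i["origin"],i["orientation"]@d
def onz(n,u,v,z):
    o,d=ray(n,u,v); t=(z-o[2])/d[2]; return o+t*d
def proj(n,P):
    i=optics.camera_info(n);K=i["K"]
    c=(np.asarray(P,float)-i["origin"])@i["orientation"]; c=c.reshape(-1,3)
    return np.c_[K[0,0]*c[:,0]/-c[:,2]+K[0,2], K[1,1]*-c[:,1]/-c[:,2]+K[1,2]]
def cloud(n,d):
    i=optics.camera_info(n);K=i["K"]
    v,u=np.mgrid[0:d.shape[0],0:d.shape[1]]
    c=np.stack([(u-K[0,2])/K[0,0]*d,-(v-K[1,2])/K[1,1]*d,-d],-1)
    return c@i["orientation"].T+i["origin"]
def crop(p,u0,v0,u1,v1,s,f):
    cv2.imwrite(f,cv2.resize(p[v0:v1,u0:u1,::-1],None,fx=s,fy=s,interpolation=cv2.INTER_CUBIC))
E
python3 - <<'E'
from h import *
a=np.load("pics/top0.npz");b=np.load("pics/side0.npz")
crop(a['p'],170,140,370,290+40,4,"pics/t1.png".replace("t1","t1"))
crop(a['p'],175,170,365,320,4,"pics/t1.png")
crop(b['p'],190,160,390,310,4,"pics/s1.png")
for n,q in(("top",a),("side",b)):
    c=cloud(n,q['d']); print(n,(q['d']>0).mean())
    m=(abs(c[...,2])<15); print(np.median(c[...,2][m]))
E
```

```text
top 0.9960076530612245
0.6036842837604581
side 0.9961989795918368
0.9500012240398519
```

View pics/t1.png

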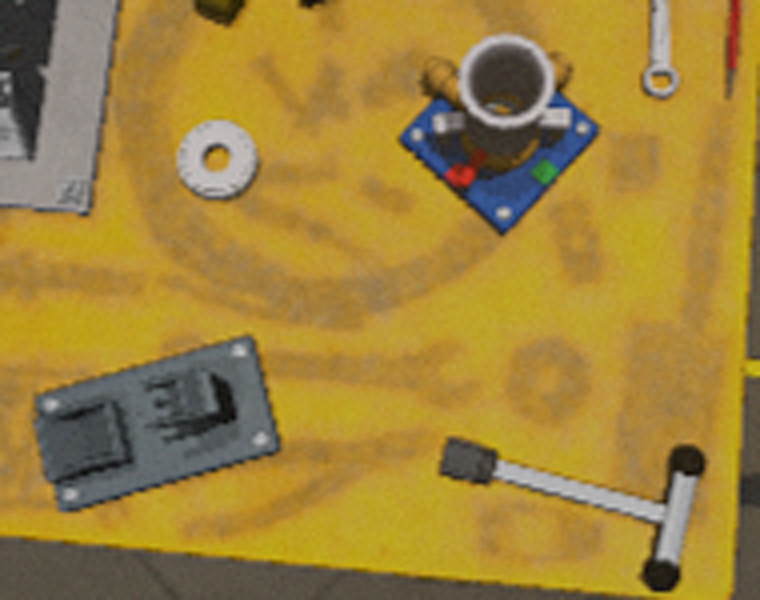

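View pics/s1.png

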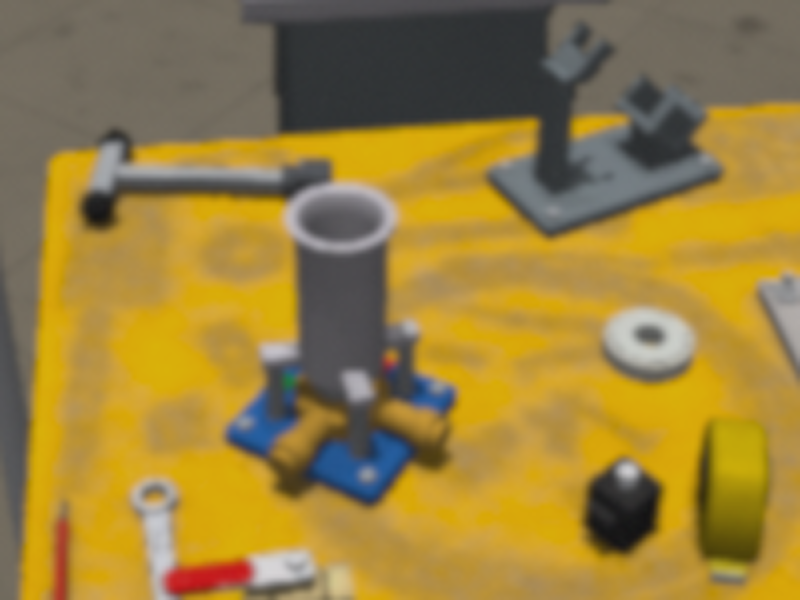

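```bash
python3 - <<'E'
from h import *
a=np.load("pics/top0.npz");b=np.load("pics/side0.npz")
p=a['p'];hsv=cv2.cvtColor(p,cv2.COLOR_RGB2HSV)
c=cloud("top",a['d'])
# key: low saturation pixels in region
reg=np.zeros(p.shape[:2],bool);reg[275:322,282:356]=1
tab=(c[...,0]>250)
m=reg&(hsv[...,1]<110)
bl=reg&(hsv[...,2]<60)
wh=reg&(hsv[...,1]<90)&(hsv[...,2]>120)
for nm,mm in(("black",bl),("white",wh)):
    n,l,s,ce=cv2.connectedComponentsWithStats(mm.astype(np.uint8))
    for i in range(1,n):
        if s[i,4]>8: print(nm,s[i],ce[i],onz("top",*ce[i],12))
v,u=np.nonzero(wh)
# marks
def comp(mask,z,nm,n="top",amin=5):
    k,l,s,ce=cv2.connectedComponentsWithStats(mask.astype(np.uint8))
    for i in range(1,k):
        if s[i,4]>=amin: print(nm,s[i],ce[i].round(1),onz(n,*ce[i],z).round(1))
reg[:]=0;reg[180:232,270:330]=1
H,S,V=[hsv[...,i] for i in range(3)]
comp(reg&((H<6)|(H>174))&(S>150)&(V>90),12,"red")
comp(reg&(H>40)&(H<85)&(S>120),12,"green")
comp(reg&(H>100)&(H<130)&(S>120),12,"blue")
# shaft rim by depth
mm=reg&(c[...,2]>135)&(c[...,2]<165)
P=c[mm];print("rim",mm.sum(),P.mean(0),P.min(0),P.max(0))
v,u=np.nonzero(mm);e=cv2.fitEllipse(cv2.convexHull(np.c_[u,v].astype(np.float32)));print(e,onz("top",*e[0],150))
# bystanders/rest
reg[:]=0;reg[245:305,175:250]=1
mm=reg&(c[...,2]>5)
mm=reg&(S<90)
P=c[mm]
print("rest",mm.sum())
v,u=np.nonzero(mm)
q=np.array([onz("top",x,y,12)[:2] for x,y in zip(u,v)],np.float32)
pl=mm&(abs(c[...,2]-12)<6)
print(cv2.minAreaRect(cv2.convexHull(c[pl][:,:2].astype(np.float32))))
np.set_printoptions(suppress=True,precision=1)
print(np.percentile(P[:,2],[1,50,90,95,99,100]))
E
```

```text
black [343 282   8   7  48] [346.45833333 284.97916667] [ 449.91394802 -273.15887288   12.        ]
black [336 310   9   8  53] [339.81132075 313.62264151] [ 376.02642281 -260.4319357    12.        ]
white [298 285  51  26 320] [329.221875 295.003125] [ 420.22662008 -230.06801535   12.        ]
red [287 211   7   6  31] [290.1 213.6] [ 626.1 -109.2   12. ]
green [308 210   7   6  26] [310.9 212.7] [ 633.8 -165.4   12. ]
blue [291 193  33  35 262] [306.5 213.2] [ 631.4 -153.5   12. ]
blue [276 195  12  18  76] [281.8 203.8] [651.2 -84.2  12. ]
rim 271 [ 660.25720829 -130.88527813  146.93784045] [ 630.77048195 -158.79317653  135.1552253 ] [ 685.35657009 -102.53473072  153.685339  ]
((300.6102600097656, 189.5845184326172), (22.895349502563477, 23.9445743560791), 96.33960723876953) [ 658.93137682 -130.88833689  150.        ]
rest 1738
((442.6864013671875, 76.6189956665039), (78.37371826171875, 148.8055419921875), 21.259876251220703)
[   3.8   13.2   98.8  112.   124.5 1097.3]
```

```bash
python3 - <<'E'
from h import *
np.set_printoptions(suppress=True,precision=1)
a=np.load("pics/top0.npz");b=np.load("pics/side0.npz")
ct=cloud("top",a['d']);cs=cloud("side",b['d'])
hs={"top":cv2.cvtColor(a['p'],cv2.COLOR_RGB2HSV),"side":cv2.cvtColor(b['p'],cv2.COLOR_RGB2HSV)}
o=np.array([442.7,76.6]);ang=np.deg2rad(21.26-90);ex=np.array([np.cos(ang),np.sin(ang)]);ey=np.array([-ex[1],ex[0]])
print("ex",ex)
for n,c in(("top",ct),("side",cs)):
    P=c.reshape(-1,3);q=np.c_[(P[:,:2]-o)@ex,(P[:,:2]-o)@ey,P[:,2]]
    s=(abs(q[:,0])<85)&(abs(q[:,1])<50)&(q[:,2]>18)&(q[:,2]<140)
    q=q[s]
    for lo in range(-80,80,8):
        r=q[(q[:,0]>=lo)&(q[:,0]<lo+8)]
        if len(r)>3: print(n,lo,len(r),"y",r[:,1].min(),r[:,1].max(),np.median(r[:,1]),"z",np.percentile(r[:,2],[5,50,95]))
    pl=(abs(P[:,2]-12)<5)
    sat=hs[n][...,1].ravel()<100
    q=np.c_[(P[:,:2]-o),P[:,2]]
    s=pl&sat&(np.hypot(q[:,0],q[:,1])<100)
    print(n,cv2.minAreaRect(cv2.convexHull(P[s][:,:2].astype(np.float32))))
# side key
def comp(mask,z,nm,n="side",amin=5):
    k,l,s,ce=cv2.connectedComponentsWithStats(mask.astype(np.uint8))
    for i in range(1,k):
        if s[i,4]>=amin: print(nm,s[i],ce[i].round(1),onz(n,*ce[i],z).round(1))
H,S,V=[hs["side"][...,i] for i in range(3)]
reg=np.zeros(H.shape,bool);reg[190:218,205:275]=1
comp(reg&(V<70),12,"black")
comp(reg&(S<90)&(V>110),12,"white")
reg[:]=0;reg[200:225,255:295]=1
mm=reg&(abs(cs[...,2]-148)<14)
v,u=np.nonzero(mm);e=cv2.fitEllipse(cv2.convexHull(np.c_[u,v].astype(np.float32)));print(e,onz("side",*e[0],150))
for n,c in(("top",ct),("side",cs)):
    P=c.reshape(-1,3);HH=hs[n].reshape(-1,3)
    s=(HH[:,0]>100)&(HH[:,0]<130)&(HH[:,1]>110)&(np.hypot(P[:,0]-659,P[:,1]+131)<85)&(P[:,2]<25)
    print(n,cv2.minAreaRect(cv2.convexHull(P[s][:,:2].astype(np.float32))))
crop(b['p'],200,180,280,225,9,"pics/s2.png")
crop(a['p'],270,180,330,235,10,"pics/t2.png")
E
```

```text
ex [ 0.4 -0.9]
top -72 41 y -18.943738486579285 21.2153195315518 0.7760942749564971 z [43.5 47.  51.8]
top -64 62 y -29.38181795749403 21.93896422112752 -0.8673238891794891 z [36.9 43.8 49.8]
top -56 58 y -19.85340466521178 21.06887746199103 2.690269646677626 z [29.  36.6 54.4]
top -48 47 y -19.969641328784352 20.165538602163036 2.4737841954733066 z [27.7 30.6 61.9]
top -40 53 y -19.87081699537692 20.98747267004338 1.6576728399035876 z [34.2 39.9 65.5]
top -32 46 y -19.92870559528174 20.284786956515408 1.4506687838126515 z [42.2 47.9 58.6]
top -24 45 y -18.92005218724692 21.00038027243624 1.58826691535418 z [45.2 48.7 52.5]
top 16 18 y -13.790327807577917 14.638173134007413 -7.811940507003424 z [107.2 122.5 127.4]
top 24 39 y -13.627211713428066 13.648743172875493 1.629099250468858 z [106.8 113.  126.4]
top 32 46 y -13.852848890719075 14.74093409559209 -0.6558100712640483 z [106.5 114.5 118. ]
top 40 49 y -12.594399840964726 13.381219365675793 -2.119833399849429 z [ 60.7 107.2 111.9]
top 48 64 y -12.452419845737573 11.998438670769481 -1.2052143248251284 z [ 23.4  79.4 107.5]
top ((44
[... 1441 characters left out ...]
   4  15] [262.8 206.3] [ 442.4 -139.7   12. ]
black [211 208   8   8  46] [214.4 211.8] [ 452.1 -270.    12. ]
white [205 190  53   7 237] [229.9 192. ] [ 362.1 -227.1   12. ]
white [212 196  49  12 220] [231.6 202.4] [ 414.1 -223.4   12. ]
white [264 200   7   2   8] [266.8 200.2] [ 415.2 -126.3   12. ]
white [261 205  14  13  94] [267.  210.4] [ 462.7 -130.    12. ]
((274.620849609375, 215.58663940429688), (21.56260108947754, 28.264755249023438), 91.64148712158203) [ 667.7 -131.2  150. ]
top ((658.1683349609375, -131.7900390625), (96.9133529663086, 96.69317626953125), 52.89866638183594)
side ((664.8851928710938, -131.1824951171875), (94.45093536376953, 93.739501953125), 53.34681701660156)
```

View pics/t2.png

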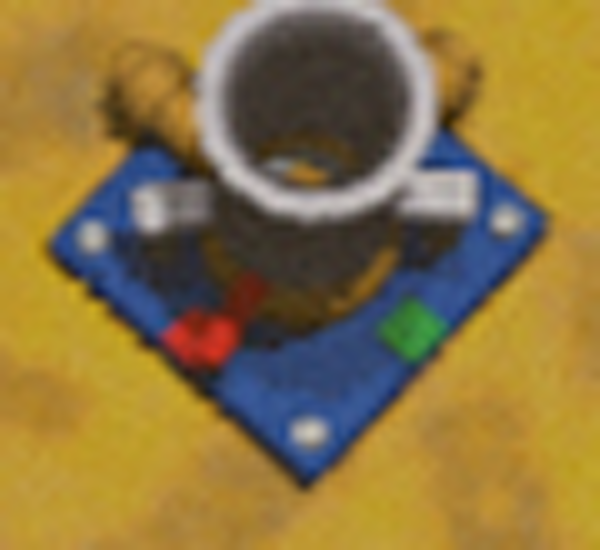

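View pics/s2.png

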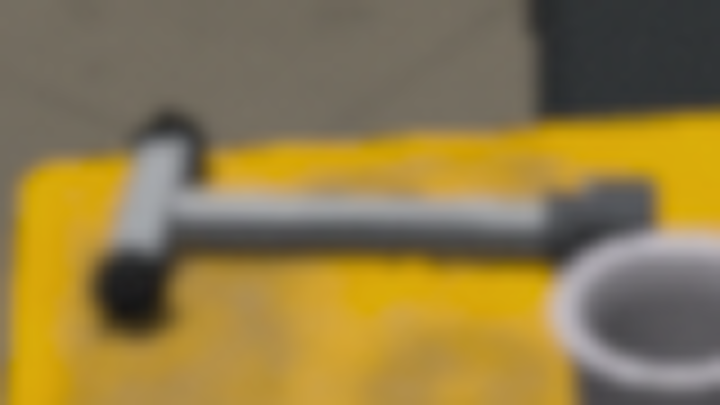

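```bash
python3 - <<'E'
from h import *
np.set_printoptions(suppress=True,precision=1)
a=np.load("pics/top0.npz");b=np.load("pics/side0.npz")
ang=np.deg2rad(21.26-90);ex=np.array([np.cos(ang),np.sin(ang)]);ey=np.array([-ex[1],ex[0]])
for n,q0,o in(("top",a,[442.8,76.7]),("side",b,[446.8,77.5])):
    P=cloud(n,q0['d']).reshape(-1,3)
    h=(P[:,:2]-o)@ex;w=(P[:,:2]-o)@ey;z=P[:,2]
    X=(h+z-90)/2**.5; Z=(z-90-h)/2**.5   # cradle coords if offset 0
    for nm,s in(("fork",(z>95)&(z<135)&(abs(h)<60)&(abs(w)<25)),("trough",(z>20)&(z<80)&(h<0)&(h>-80)&(abs(w)<30))):
        print(n,nm,s.sum(),"X pct",np.percentile(X[s],[2,10,50,90,98]),"Z",np.percentile(Z[s],[2,10,50,90,98]),"w",np.percentile(w[s],[2,98]))
        hh,ed=np.histogram(X[s],bins=np.arange(-90,60,4));print("X",[(int(e),int(k)) for e,k in zip(ed,hh) if k])
        hh,ed=np.histogram(Z[s],bins=np.arange(-50,30,3));print("Z",[(int(e),int(k)) for e,k in zip(ed,hh) if k])
E
```

```text
top fork 172 X pct [29.7 34.2 42.9 45.8 48. ] Z [-31.3 -24.3  -9.3   6.9  10.6] w [-13.7  13.8]
X [(22, 1), (26, 3), (30, 13), (34, 17), (38, 27), (42, 96), (46, 15)]
Z [(-35, 1), (-32, 4), (-29, 5), (-26, 19), (-23, 14), (-20, 9), (-17, 14), (-14, 13), (-11, 15), (-8, 33), (-5, 12), (-2, 5), (1, 5), (4, 6), (7, 10), (10, 7)]
top trough 352 X pct [-80.3 -77.5 -70.2 -43.7 -41.7] Z [-16.9 -13.5  -3.   15.7  18.8] w [-19.7  20.2]
X [(-86, 3), (-82, 24), (-78, 107), (-74, 43), (-70, 15), (-66, 17), (-62, 17), (-58, 16), (-54, 16), (-50, 25), (-46, 57), (-42, 11), (-14, 1)]
Z [(-20, 7), (-17, 23), (-14, 81), (-11, 41), (-8, 12), (-5, 16), (-2, 17), (1, 23), (4, 18), (7, 34), (10, 28), (13, 17), (16, 28), (19, 7)]
side fork 181 X pct [29.7 33.  41.8 45.9 48.4] Z [-31.6 -27.1 -10.4   7.   10.7] w [-15.9  13.1]
X [(26, 7), (30, 17), (34, 25), (38, 42), (42, 72), (46, 18)]
Z [(-35, 3), (-32, 9), (-29, 11), (-26, 14), (-23, 10), (-20, 13), (-17, 13), (-14, 14), (-11, 14), (-8, 15), (-5, 11), (-2, 12), (1, 14), (4, 10), (7, 11), (10, 7)]
side trough 288 X pct [-80.3 -76.1 -64.1 -43.6 -40.8] Z [-25.  -19.7  -3.5  12.8  17.9] w [-21.   20.1]
X [(-86, 2), (-82, 12), (-78, 42), (-74, 44), (-70, 36), (-66, 18), (-62, 14), (-58, 24), (-54, 13), (-50, 23), (-46, 48), (-42, 12)]
Z [(-29, 3), (-26, 11), (-23, 13), (-20, 18), (-17, 21), (-14, 21), (-11, 24), (-8, 21), (-5, 23), (-2, 23), (1, 21), (4, 22), (7, 22), (10, 16), (13, 15), (16, 12), (19, 2)]
```

```bash
cat >> h.py <<'E'
from scipy.spatial.transform import Rotation as Rn
def unit(v): v=np.asarray(v,float); return v/np.linalg.norm(v)
def to(pos,R,nosat=True):
    s=get_state(); d=(np.asarray(pos)-s["eef_pos"])/1000
    rv=Rn.from_matrix(R@s["orientation"].T).as_rotvec()
    print("t",round(s["time_s"],2),"d(m)",d.round(4),"rv",rv.round(4),"|d|mm",round(1000*np.linalg.norm(d),1),"deg",round(np.degrees(np.linalg.norm(rv)),1),"minrows",round(max(1000*np.linalg.norm(d)/41,np.degrees(np.linalg.norm(rv))/7),1))
    print("gap",round(s["finger_gap"],1),"F",s["force"].round(1),"T",s["torque"].round(2),"q",s["joints"].round(1))
    return d,rv
def RT(tx,tz):
    x,z=unit(tx),unit(tz); return np.c_[x,np.cross(z,x),z]
REST=np.array([444.8,77.1,90.]); hd=np.deg2rad(21.26-90)
KX=np.array([np.cos(hd)*.5**.5,np.sin(hd)*.5**.5,.5**.5]); KZ=np.array([-KX[0],-KX[1],KX[2]]); KY=np.cross(KZ,KX)
VAL=np.array([663.,-131.,0])
E
python3 - <<'E'
from h import *
a=np.load("pics/top0.npz");p=a['p'];hsv=cv2.cvtColor(p,cv2.COLOR_RGB2HSV)
c=hsv[...,1]
pts=[]
for u in range(300,336):
    col=[v for v in range(280,305) if hsv[v,u,1]<90 and hsv[v,u,2]>120]
    if col: pts.append((u,np.mean(col)))
pts=np.array([onz("top",u,v,13)[:2] for u,v in pts])
l=cv2.fitLine(pts.astype(np.float32),cv2.DIST_HUBER,0,.01,.01).ravel();print(l, np.degrees(np.arctan2(l[1],l[0])))
# socket extent
d=np.array([-.169,-.985]); bar=np.array([413,-266.8]); print("line offset of grip est", np.cross(l[:2],np.array([426.5,-188])-l[2:]))
print(KX,KY,KZ)
to([428.5,-187.6,150],RT([.169,.985,0],[0,0,-1]))
E
```

```text
[ 1.6811135e-01  9.8576802e-01  4.2576254e+02 -1.9897554e+02] 80.32197
line offset of grip est 1.118151120296261
[ 0.25639741 -0.65898434  0.70710678] [0.9319446 0.3626007 0.       ] [-0.25639741  0.65898434  0.70710678]
t 0.1 d(m) [ 0.2894 -0.745  -0.0805] rv [ 7.0000e-04 -1.6000e-03 -1.4959e+00] |d|mm 803.3 deg 85.7 minrows 19.6
gap 85.7 F [-0.1 -0.4 -0.4] T [-0.08 -0.01 -0.01] q [ 64.2  10.4  92.1  -0.   77.6 -11.8]<stdin>:11: DeprecationWarning: Arrays of 2-dimensional vectors are deprecated. Use arrays of 3-dimensional vectors instead. (deprecated in NumPy 2.0)
```

Call:
{"api": "move_arm", "payload": {"increments": "0.012 -0.031 -0.003 0 0 -0.06; 0.024 -0.062 -0.007 0 0 -0.125; 0.036 -0.093 -0.01 0 0 -0.19; 0.048 -0.124 -0.013 0 0 -0.25; 0.06 -0.155 -0.017 0 0 -0.31; 0.072 -0.186 -0.02 0 0 -0.375; 0.084 -0.217 -0.023 0 0 -0.44; 0.096 -0.248 -0.027 0 0 -0.5", "claw": 0}}

```text
time_s: 0.77
eef_pos: [235.3, 308.4, 204.0]
orientation: [[-0.733, 0.68, 0.0], [0.68, 0.733, -0.0], [-0.0, -0.0, -1.0]]
force: [1.5, 1.1, 0.8]
finger_gap: 85.5
```

Call:
{"api": "move_arm", "payload": {"increments": "0.012 -0.031 -0.003 0 0 -0.06; 0.024 -0.062 -0.007 0 0 -0.125; 0.036 -0.093 -0.01 0 0 -0.19; 0.048 -0.124 -0.013 0 0 -0.25; 0.06 -0.155 -0.017 0 0 -0.31; 0.072 -0.186 -0.02 0 0 -0.375; 0.084 -0.217 -0.023 0 0 -0.44; 0.096 -0.248 -0.027 0 0 -0.5"}}

```text
time_s: 1.43
eef_pos: [331.5, 60.3, 177.3]
orientation: [[-0.317, 0.948, 0.001], [0.948, 0.317, -0.0], [-0.0, 0.001, -1.0]]
force: [0.9, 0.0, -0.1]
finger_gap: 85.5
```

Call:
{"api": "move_arm", "payload": {"increments": "0.012 -0.031 -0.006 0 0 -0.06; 0.024 -0.062 -0.012 0 0 -0.125; 0.036 -0.093 -0.018 0 0 -0.19; 0.048 -0.124 -0.024 0 0 -0.25; 0.06 -0.155 -0.03 0 0 -0.31; 0.072 -0.186 -0.036 0 0 -0.375; 0.084 -0.217 -0.042 0 0 -0.44; 0.097 -0.248 -0.047 0 0 -0.5"}}

```text
time_s: 2.1
eef_pos: [428.2, -187.6, 129.4]
orientation: [[0.177, 0.984, -0.001], [0.984, -0.177, 0.001], [0.001, -0.001, -1.0]]
force: [-0.1, 1.0, 0.4]
finger_gap: 85.4
```

```bash
python3 - <<'E'
from h import *
p,d=optics.capture("top");q,e=optics.capture("side")
crop(p,250,230,370,320,6,"pics/t3.png");crop(q,190,130,300,220,6,"pics/s3.png")
to([428.5,-187.6,3.5],RT([.169,.985,0],[0,0,-1]))
E
```

```text
t 2.2 d(m) [-0.0007  0.0024 -0.126 ] rv [ 0.0007 -0.0001  0.0095] |d|mm 126.0 deg 0.5 minrows 3.1
gap 85.0 F [0.  0.1 0. ] T [ 0.01  0.07 -0.01] q [-38.4   3.8 112.1  -0.   64.  -28.1]
```

View pics/t3.png

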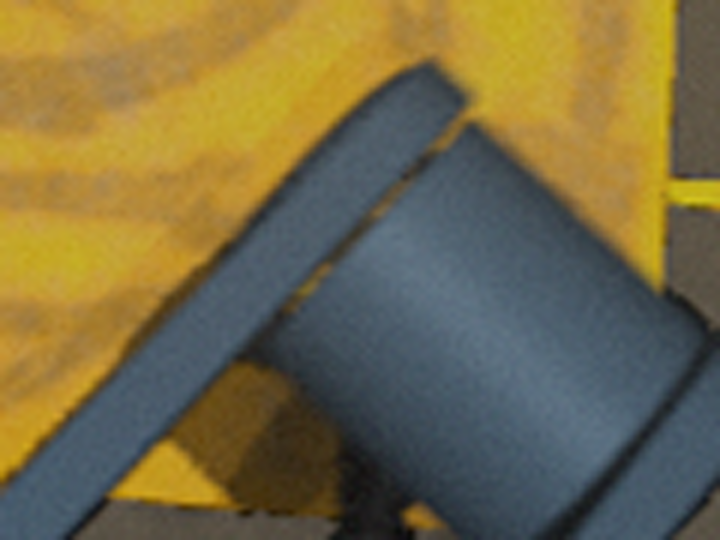

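View pics/s3.png

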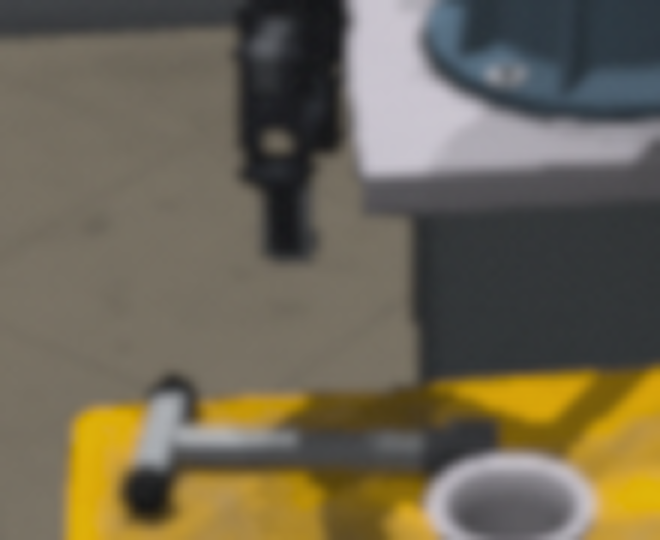

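Call:
{"api": "move_arm", "payload": {"increments": "0 0 -0.015 0 0 0; 0 0.001 -0.03 0 0 0.005; 0 0.001 -0.045 0 0 0.01; 0 0.002 -0.06 0 0 0.01; 0 0.002 -0.08 0 0 0.01; 0 0.002 -0.1 0 0 0.01; 0 0.002 -0.115 0 0 0.01; 0 0.002 -0.125 0 0 0.01"}}

```text
time_s: 2.87
eef_pos: [427.1, -182.7, 3.7]
orientation: [[0.162, 0.987, -0.002], [0.987, -0.162, 0.002], [0.001, -0.002, -1.0]]
force: [0.1, 1.1, -1.3]
finger_gap: 85.6
```

Call:
{"api": "move_arm", "payload": {"increments": "0 0 0 0 0 0;0 0 0 0 0 0;0 0 0 0 0 0;0 0 0 0 0 0;0 0 0 0 0 0;0 0 0 0 0 0;0 0 0 0 0 0;0 0 0 0 0 0", "claw": 255}}

```text
time_s: 3.53
eef_pos: [429.1, -184.6, 6.2]
orientation: [[0.163, 0.987, 0.001], [0.987, -0.163, -0.001], [-0.001, 0.002, -1.0]]
force: [-0.3, 1.4, 6.7]
finger_gap: 10.3
```

```bash
python3 - <<'E'
from h import *
q,e=optics.capture("side")
crop(q,190,130,300,220,6,"pics/s4.png")
to([428.5,-187.6,3.5],RT([.169,.985,0],[0,0,-1]))
print(get_state()["eef_pos"])
E
```

```text
t 3.58 d(m) [-0.0006 -0.003  -0.0027] rv [ 0.001   0.0015 -0.006 ] |d|mm 4.1 deg 0.4 minrows 0.1
gap 10.2 F [-0.9  0.6  6.3] T [0.17 0.09 0.05] q [-37.9  16.8 115.2   0.   47.9 -28.5]
[ 429.10996724 -184.59118459    6.19859394]
```

View pics/s4.png

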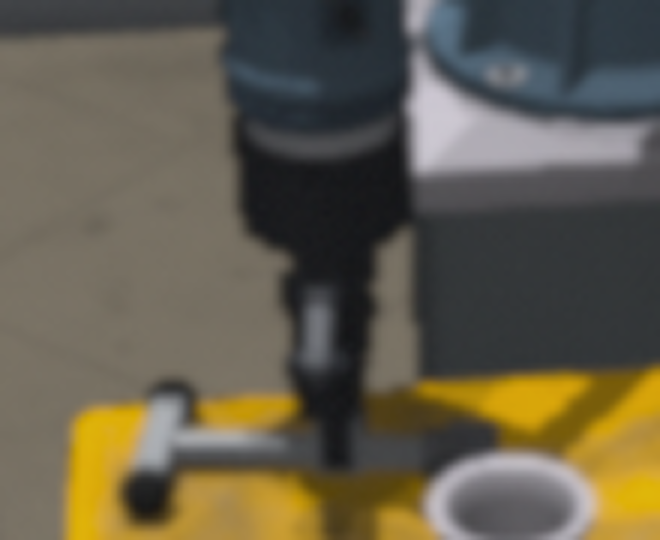

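Call:
{"api": "move_arm", "payload": {"increments": "0 0 0.005 0 0 0; 0 0 0.015 0 0 0; 0 0 0.035 0 0 0; 0 0 0.065 0 0 0; 0 0 0.1 0 0 0; 0 0 0.14 0 0 0; 0 0 0.175 0 0 0; 0 0 0.2 0 0 0"}}

```text
time_s: 4.25
eef_pos: [428.8, -184.4, 209.3]
orientation: [[0.163, 0.987, 0.003], [0.987, -0.163, -0.002], [-0.002, 0.003, -1.0]]
force: [1.8, -0.8, -3.0]
finger_gap: 10.0
```

```bash
python3 - <<'E'
from h import *
q,e=optics.capture("side")
crop(q,190,80,300,170,6,"pics/s5.png")
R=RT(-KX,-KZ)
print(get_state()["eef_pos"])
to(REST-1*KX+114*KZ+[0,0,20],R)
E
```

```text
[ 430.91309217 -185.9158425   213.686737  ]
t 4.3 d(m) [-0.0156  0.3388 -0.0238] rv [-0.7858 -0.0728  0.5033] |d|mm 340.0 deg 53.6 minrows 8.3
gap 10.0 F [ 3.2 -1.8  1.3] T [-0.09 -0.22  0.08] q [-37.9  -3.  108.3  -0.   74.1 -28.5]
```

View pics/s5.png

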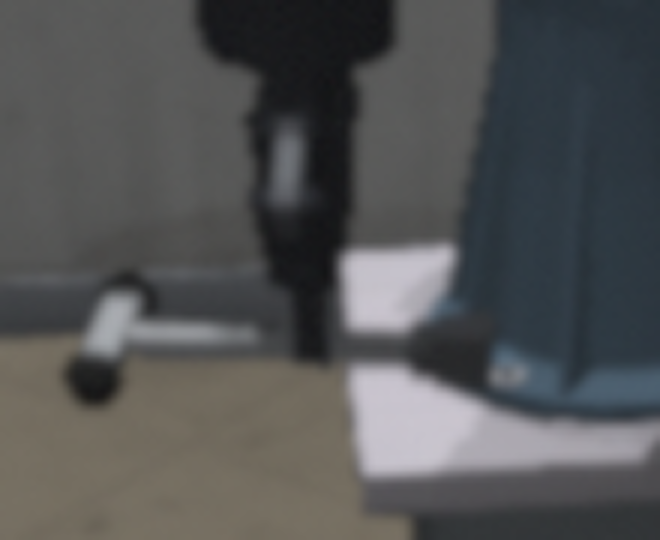

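Call:
{"api": "move_arm", "payload": {"increments": "-0.001 0.011 0.002 -0.03 -0.003 0.02; -0.002 0.03 0.005 -0.08 -0.007 0.05; -0.003 0.052 0.01 -0.13 -0.012 0.085; -0.004 0.075 0.015 -0.18 -0.017 0.115; -0.005 0.1 0.02 -0.23 -0.021 0.147; -0.006 0.125 0.02 -0.29 -0.027 0.186; -0.007 0.15 0.02 -0.345 -0.032 0.22; -0.008 0.17 0.02 -0.393 -0.036 0.252"}}

```text
time_s: 4.97
eef_pos: [419.5, -12.3, 225.5]
orientation: [[-0.076, 0.993, 0.085], [0.921, 0.103, -0.376], [-0.382, 0.05, -0.923]]
force: [0.4, -0.1, -3.5]
finger_gap: 10.2
```

```bash
python3 - <<'E'
from h import *
R=RT(-KX,-KZ)
print(get_state()["eef_pos"])
to(REST-1*KX+114*KZ+[0,0,20],R)
E
```

```text
[419.45433195 -12.34084922 225.52373435]
t 4.97 d(m) [-0.0041  0.1652 -0.0356] rv [-0.3944 -0.0443  0.2548] |d|mm 169.1 deg 27.0 minrows 4.1
gap 10.2 F [ 0.4 -0.1 -3.5] T [ 0.44  0.09 -0.06] q [ -1.5 -10.7 116.8 -23.5  69.8   0.6]
```

Call:
{"api": "move_arm", "payload": {"increments": "0 0.015 -0.002 -0.03 -0.003 0.02; -0.001 0.035 -0.005 -0.08 -0.009 0.05; -0.001 0.06 -0.01 -0.14 -0.015 0.09; -0.002 0.085 -0.015 -0.2 -0.022 0.13; -0.003 0.11 -0.022 -0.26 -0.03 0.17; -0.003 0.135 -0.028 -0.32 -0.036 0.21; -0.004 0.155 -0.033 -0.37 -0.042 0.24; -0.004 0.165 -0.036 -0.394 -0.044 0.255"}}

```text
time_s: 5.63
eef_pos: [414.9, 153.2, 187.8]
orientation: [[-0.26, 0.931, 0.256], [0.658, 0.364, -0.659], [-0.706, -0.003, -0.708]]
force: [-0.2, -1.2, -3.4]
finger_gap: 9.9
```

```bash
python3 - <<'E'
from h import *
R=RT(-KX,-KZ)
print(get_state()["eef_pos"])
to(REST-1*KX+(50-5.8)*KZ,R)
q,e=optics.capture("side");p,d=optics.capture("top")
np.savez("pics/a6.npz",p=p,d=d,q=q,e=e)
crop(q,290,100,390,220,5,"pics/s6.png");crop(p,160,220,280,310,6,"pics/t6.png")
E
```

```text
[414.94684875 153.17185244 187.84573838]
t 5.63 d(m) [ 0.0183 -0.0463 -0.0673] rv [ 0.     -0.003  -0.0019] |d|mm 83.7 deg 0.2 minrows 2.0
gap 9.9 F [-0.2 -1.2 -3.4] T [ 0.64  0.26 -0.02] q [ 33.6  10.  110.  -45.   77.1  29.6]
```

View pics/s6.png

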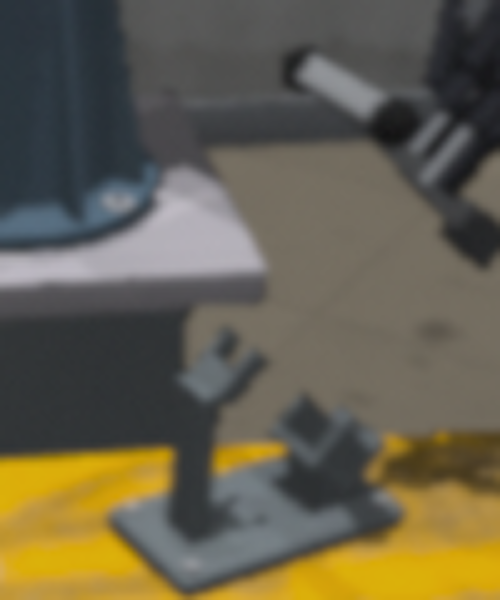

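View pics/t6.png

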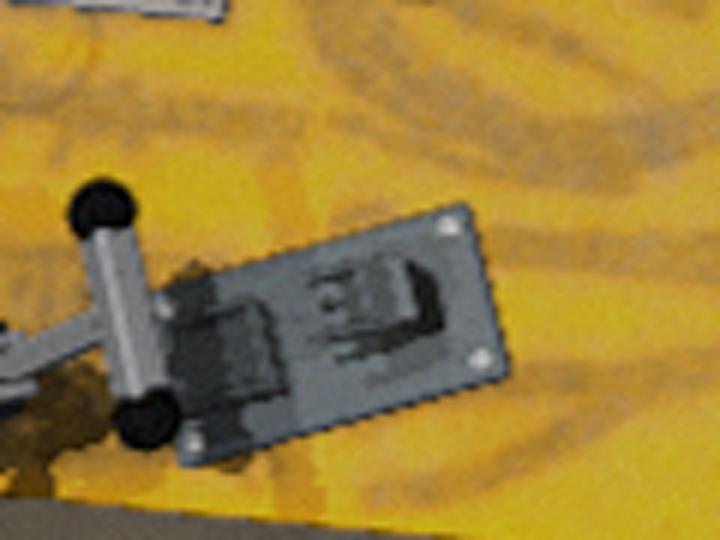

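```bash
python3 - <<'E'
from h import *
np.set_printoptions(suppress=True,precision=1)
a=np.load("pics/a6.npz")
def balls(img,box):
    hsv=cv2.cvtColor(img,cv2.COLOR_RGB2HSV);m=np.zeros(hsv.shape[:2],np.uint8)
    u0,v0,u1,v1=box;m[v0:v1,u0:u1]=(hsv[v0:v1,u0:u1,2]<55)
    m=cv2.morphologyEx(m,cv2.MORPH_OPEN,np.ones((3,3),np.uint8))
    k,l,s,c=cv2.connectedComponentsWithStats(m)
    return [(s[i].tolist(),c[i]) for i in range(1,k) if s[i,4]>15]
bt=balls(a['p'],(165,245,195,300));bs=balls(a['q'],(340,105,378,130))
print(bt,bs)
s=get_state();R=s["orientation"];T=s["eef_pos"]
g=T-3*R[:,0]-5.8*R[:,2];kx=-R[:,0];ky=R[:,1]
for sg in(1,-1):
    b=g+80*kx+sg*36*ky; print("pred ball",b,proj("top",b),proj("side",b))
b=g-75*kx;print("tip",b,proj("top",b),proj("side",b))
def tri(x,y):
    o1,d1=ray("top",*x);o2,d2=ray("side",*y);d1=unit(d1);d2=unit(d2)
    A=np.c_[d1,-d2];t=np.linalg.lstsq(A,o2-o1,rcond=None)[0]
    p1,p2=o1+t[0]*d1,o2+t[1]*d2;return (p1+p2)/2,np.linalg.norm(p1-p2)
for x in bt:
    for y in bs: print(tri(x[1],y[1]))
E
```

```text
[([172, 250, 10, 9, 73], array([176.5, 254.2])), ([179, 267, 16, 28, 222], array([188.6, 282.6]))] [([364, 120, 10, 10, 71], array([368.5, 124.5]))]
pred ball [468.7 114.7 250.2] [[176.6 254.9]] [[367.8 124.4]]
pred ball [401.6  88.5 250.5] [[184.3 288.9]] [[349.7 113.6]]
tip [394.8 203.8 141. ] [[146.1 288.2]] [[385.9 149. ]]
(array([470.2, 115.5, 250.6]), np.float64(1.0684067716755574))
(array([420.9, 110.7, 225.1]), np.float64(46.23418284472037))
```

Call:
{"api": "move_arm", "payload": {"increments": "0.002 -0.005 -0.007 0 0 0; 0.005 -0.012 -0.018 0 0 0; 0.008 -0.021 -0.031 0 0 0; 0.012 -0.03 -0.044 0 0 0; 0.015 -0.038 -0.056 0 0 0; 0.018 -0.046 -0.067 0 -0.002 -0.002; 0.021 -0.053 -0.074 0 -0.003 -0.002; 0.023 -0.059 -0.081 0 -0.003 -0.002"}}

```text
time_s: 6.4
eef_pos: [439.6, 90.1, 108.1]
orientation: [[-0.251, 0.934, 0.254], [0.662, 0.357, -0.659], [-0.706, 0.003, -0.708]]
force: [-0.1, 0.8, -2.9]
finger_gap: 10.2
```

```bash
python3 - <<'E'
from h import *
R=RT(-KX,-KZ)
print(get_state()["eef_pos"])
to(REST-1*KX+(-5.8)*KZ,R)
q,e=optics.capture("side");p,d=optics.capture("top")
crop(q,310,130,390,220,6,"pics/s7.png");crop(p,160,220,280,310,6,"pics/t7.png")
E
```

```text
[439.62518442  90.13167553 108.10462168]
t 6.4 d(m) [ 0.0064 -0.0162 -0.0229] rv [-0.0025  0.0021  0.0065] |d|mm 28.8 deg 0.4 minrows 0.7
gap 10.2 F [-0.1  0.8 -2.9] T [0.66 0.29 0.02] q [ 25.3  15.8 115.  -51.   65.   33.8]
```

View pics/s7.png

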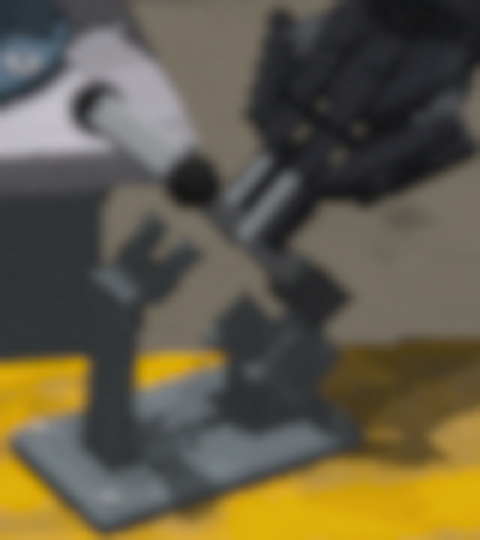

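View pics/t7.png

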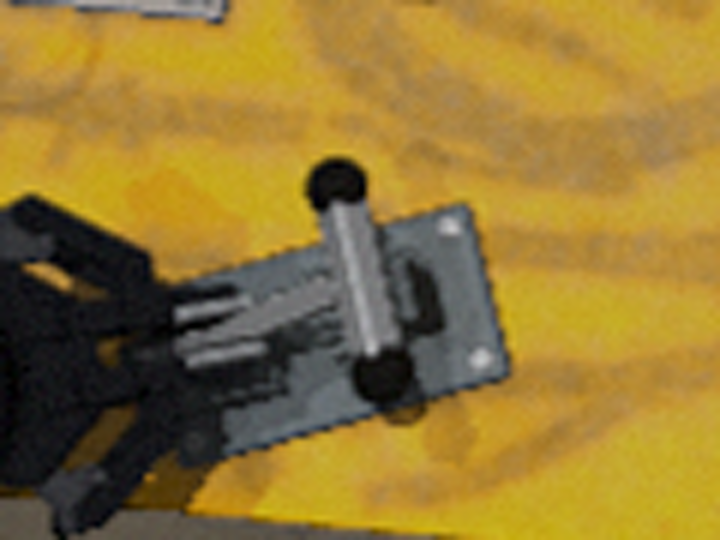

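Call:
{"api": "move_arm", "payload": {"increments": "0.001 -0.002 -0.003 0 0 0.001; 0.002 -0.004 -0.006 -0.001 0.001 0.002; 0.003 -0.007 -0.01 -0.001 0.001 0.004; 0.004 -0.01 -0.014 -0.002 0.002 0.005; 0.005 -0.012 -0.017 -0.002 0.002 0.006; 0.0055 -0.014 -0.02 -0.002 0.002 0.006; 0.006 -0.0155 -0.022 -0.002 0.002 0.006; 0.006 -0.016 -0.0225 -0.002 0.002 0.006"}}

```text
time_s: 7.17
eef_pos: [445.2, 75.6, 85.4]
orientation: [[-0.258, 0.931, 0.257], [0.658, 0.364, -0.659], [-0.707, -0.001, -0.707]]
force: [1.0, -0.4, -3.4]
finger_gap: 10.6
```

```bash
python3 - <<'E'
from h import *
R=RT(-KX,-KZ)
print(get_state()["eef_pos"])
to(REST-1*KX+(-5.8)*KZ,R)
q,e=optics.capture("side");p,d=optics.capture("top")
np.savez("pics/a8.npz",p=p,d=d,q=q,e=e)
crop(q,310,130,390,220,6,"pics/s8.png");crop(p,160,220,280,310,6,"pics/t8.png")
E
```

```text
[445.17187144  75.58266269  85.36084902]
t 7.17 d(m) [ 0.0009 -0.0016 -0.0002] rv [ 0.0004 -0.001  -0.0017] |d|mm 1.9 deg 0.1 minrows 0.0
gap 10.6 F [ 1.  -0.4 -3.4] T [0.7  0.29 0.02] q [ 23.4  18.1 115.9 -53.3  61.8  35.3]
```

View pics/s8.png

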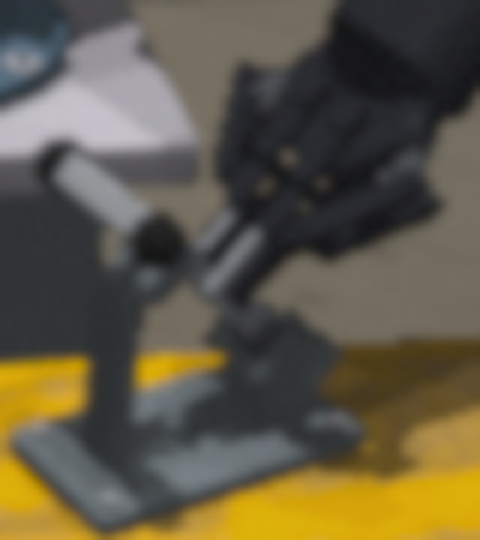

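View pics/t8.png

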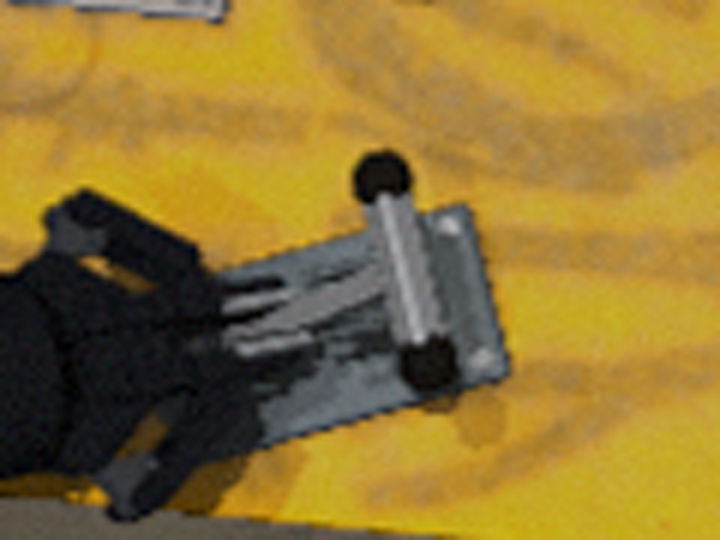

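Call:
{"api": "move_arm", "payload": {"increments": "0.0005 -0.0005 0 0 0 0; 0.001 -0.001 -0.0005 0 0 0; 0.001 -0.0015 -0.001 0 0 0; 0.0015 -0.002 -0.0015 0 0 0; 0.0015 -0.0025 -0.0015 0 0 0; 0.0015 -0.0025 -0.0015 0 0 0; 0.0015 -0.0025 -0.0015 0 0 0; 0.0015 -0.0025 -0.0015 0 0 0"}}

```text
time_s: 7.93
eef_pos: [446.8, 74.9, 85.3]
orientation: [[-0.257, 0.931, 0.259], [0.659, 0.365, -0.658], [-0.707, 0.001, -0.708]]
force: [-10.6, 12.8, 9.9]
finger_gap: 10.7
```

```bash
python3 - <<'E'
from h import *
R=RT(-KX,-KZ)
print(get_state()["eef_pos"])
to(REST-1*KX+(-5.8)*KZ,R)
E
```

```text
[446.77053143  74.85194331  85.31557655]
t 7.93 d(m) [-0.0007 -0.0009 -0.0001] rv [-0.0012  0.0011 -0.0023] |d|mm 1.2 deg 0.2 minrows 0.0
gap 10.7 F [-10.6  12.8   9.9] T [ 0.7   0.97 -0.63] q [ 23.2  18.1 115.9 -53.4  61.6  35.3]
```

Call:
{"api": "move_arm", "payload": {"increments": "0 0 0 0 0 0;0 0 0 0 0 0;0 0 0 0 0 0;0 0 0 0 0 0;0 0 0 0 0 0;0 0 0 0 0 0;0 0 0 0 0 0;0 0 0 0 0 0", "claw": 0}}

```text
time_s: 8.6
eef_pos: [446.9, 73.3, 84.3]
orientation: [[-0.258, 0.931, 0.257], [0.658, 0.364, -0.659], [-0.707, -0.0, -0.707]]
force: [-0.3, -0.3, -0.3]
finger_gap: 85.4
```

```bash
python3 - <<'E'
from h import *
to(REST+120*KZ,RT(-KX,-KZ))
q,e=optics.capture("side");p,d=optics.capture("top")
np.savez("pics/a9.npz",p=p,d=d,q=q,e=e)
crop(q,310,130,390,220,6,"pics/s9.png");crop(p,160,220,280,310,6,"pics/t9.png")
E
```

```text
t 8.6 d(m) [-0.0328  0.0829  0.0906] rv [ 0.0002 -0.0004 -0.0017] |d|mm 127.1 deg 0.1 minrows 3.1
gap 85.4 F [-0.3 -0.3 -0.3] T [ 0.3   0.14 -0.01] q [ 23.1  18.2 115.9 -53.6  61.5  35.3]
```

View pics/s9.png

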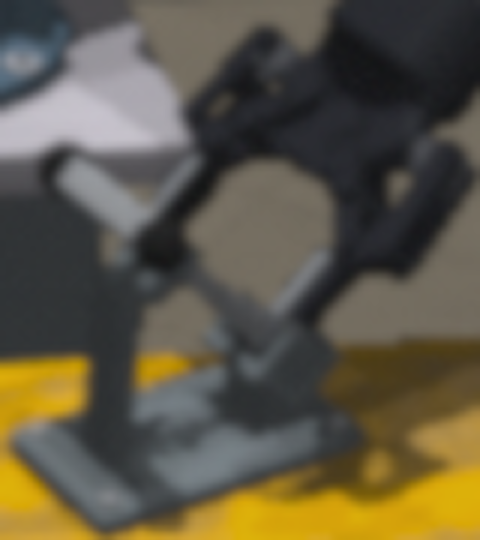

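View pics/t9.png

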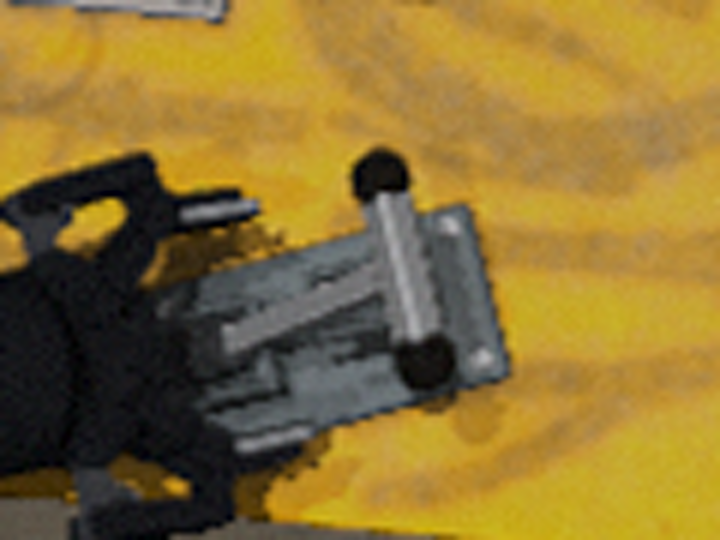

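Call:
{"api": "move_arm", "payload": {"increments": "-0.002 0.004 0.004 0 0 0; -0.004 0.011 0.012 0 0 0; -0.008 0.021 0.023 0 0 0; -0.013 0.033 0.036 0 0 0; -0.019 0.048 0.052 0 0 0; -0.025 0.063 0.069 0 0 0; -0.03 0.076 0.083 0 0 0; -0.033 0.083 0.091 0 0 0"}}

```text
time_s: 9.37
eef_pos: [414.0, 158.7, 177.7]
orientation: [[-0.257, 0.931, 0.26], [0.66, 0.366, -0.657], [-0.706, 0.003, -0.708]]
force: [-0.4, -0.3, -0.4]
finger_gap: 85.3
```

```bash
python3 - <<'E'
from h import *
np.set_printoptions(suppress=True,precision=1)
p,d=optics.capture("top");q,e=optics.capture("side")
np.savez("pics/a10.npz",p=p,d=d,q=q,e=e)
def balls(img,box):
    hsv=cv2.cvtColor(img,cv2.COLOR_RGB2HSV);m=np.zeros(hsv.shape[:2],np.uint8)
    u0,v0,u1,v1=box;m[v0:v1,u0:u1]=(hsv[v0:v1,u0:u1,2]<50)
    m=cv2.morphologyEx(m,cv2.MORPH_OPEN,np.ones((3,3),np.uint8))
    k,l,s,c=cv2.connectedComponentsWithStats(m)
    return [(s[i].tolist(),c[i]) for i in range(1,k) if s[i,4]>15]
bt=balls(p,(215,240,242,290));bs=balls(q,(314,150,345,178));print(bt,bs)
for nm,b in(("front",REST+80*KX+36*KY),("back",REST+80*KX-36*KY)): print(nm,b,proj("top",b),proj("side",b))
I=RT(KY,[0,0,-1])
to([430,110,300],I); to(REST+(80+72)*KX,RT(KY,-KX))
crop(q,310,130,390,220,6,"pics/s10.png");crop(p,160,220,280,310,6,"pics/t10.png")
E
```

```text
[([219, 246, 9, 7, 53], array([222.9, 249. ])), ([220, 275, 5, 4, 20], array([222. , 276.5])), ([226, 276, 10, 10, 85], array([230.9, 280.5]))] [([333, 168, 8, 8, 53], array([336.6, 171.5]))]
front [498.9  37.4 146.6] [[223.  249.6]] [[335.3 170.4]]
back [431.8  11.3 146.6] [[230.6 279.6]] [[319.4 157.7]]
t 9.47 d(m) [ 0.  -0.   0.1] rv [ 0.8 -0.3 -1.5] |d|mm 133.0 deg 98.5 minrows 14.1
gap 85.7 F [-0.2 -0.1  0.7] T [ 0.3  0.1 -0.1] q [ 34.2  11.2 110.1 -45.2  76.3  31.1]
t 9.47 d(m) [ 0.1 -0.2  0. ] rv [ 1.1  0.4 -1.7] |d|mm 195.2 deg 120.2 minrows 17.2
gap 85.7 F [-0.2 -0.1  0.7] T [ 0.3  0.1 -0.1] q [ 34.2  11.2 110.1 -45.2  76.3  31.1]
```

View pics/s10.png

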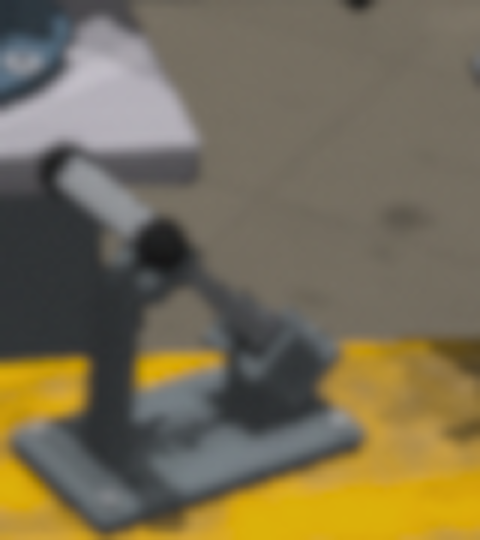

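```bash
python3 - <<'E'
from h import *
to([430,110,320],RT(KY,[0,0,-1]))
E
```

```text
t 9.47 d(m) [ 0.0156 -0.0482  0.143 ] rv [ 0.7962 -0.3445 -1.485 ] |d|mm 151.7 deg 98.5 minrows 14.1
gap 85.7 F [-0.2 -0.1  0.7] T [ 0.29  0.11 -0.05] q [ 34.2  11.2 110.1 -45.2  76.3  31.1]
```

Call:
{"api": "move_arm", "payload": {"increments": "0.001 -0.003 0.015 0.04 -0.017 -0.074; 0.002 -0.006 0.035 0.09 -0.039 -0.168; 0.003 -0.009 0.055 0.14 -0.061 -0.26; 0.004 -0.012 0.075 0.19 -0.082 -0.354; 0.005 -0.016 0.095 0.24 -0.104 -0.448; 0.006 -0.02 0.11 0.29 -0.125 -0.541; 0.008 -0.024 0.125 0.34 -0.147 -0.634; 0.009 -0.028 0.143 0.4 -0.172 -0.743"}}

```text
time_s: 10.13
eef_pos: [422.4, 127.7, 317.5]
orientation: [[0.43, 0.903, -0.02], [0.821, -0.4, -0.408], [-0.376, 0.159, -0.913]]
force: [0.4, -0.8, -0.3]
finger_gap: 85.3
```

```bash
python3 - <<'E'
from h import *
to([440,90,320],RT(KY,[0,0,-1])); to(REST+(80+72)*KX,RT(KY,-KX))
E
```

```text
t 10.13 d(m) [ 0.0176 -0.0377  0.0025] rv [ 0.3923 -0.177  -0.7397] |d|mm 41.6 deg 49.0 minrows 7.0
gap 85.3 F [ 0.4 -0.8 -0.3] T [ 0.18 -0.03 -0.01] q [ 17.4  -2.   98.5 -22.5  92.1  44. ]
t 10.13 d(m) [ 0.0613 -0.1507 -0.1201] rv [ 0.9717  0.3772 -0.8377] |d|mm 202.2 deg 76.6 minrows 10.9
gap 85.3 F [ 0.4 -0.8 -0.3] T [ 0.18 -0.03 -0.01] q [ 17.4  -2.   98.5 -22.5  92.1  44. ]
```

Call:
{"api": "move_arm", "payload": {"increments": "0.004 -0.01 0 0.06 0.023 -0.052; 0.008 -0.022 0 0.121 0.047 -0.105; 0.012 -0.035 0 0.182 0.07 -0.157; 0.016 -0.05 -0.002 0.243 0.094 -0.21; 0.02 -0.065 -0.004 0.304 0.118 -0.262; 0.025 -0.08 -0.006 0.364 0.141 -0.314; 0.03 -0.095 -0.008 0.425 0.165 -0.367; 0.035 -0.11 -0.01 0.486 0.189 -0.42"}}

```text
time_s: 10.8
eef_pos: [457.7, 17.0, 307.5]
orientation: [[0.713, 0.65, -0.263], [0.693, -0.709, 0.128], [-0.104, -0.274, -0.956]]
force: [-0.1, 0.4, -0.2]
finger_gap: 85.7
```

```bash
python3 - <<'E'
from h import *
to(REST+(80+72)*KX,RT(KY,-KX))
E
```

```text
t 10.8 d(m) [ 0.026  -0.0401 -0.11  ] rv [ 0.4845  0.1893 -0.4177] |d|mm 120.0 deg 38.2 minrows 5.5
gap 85.7 F [-0.1  0.4 -0.2] T [-0.09 -0.15  0.  ] q [-15.1   3.5  92.5   3.2 100.8  31.7]
```

Call:
{"api": "move_arm", "payload": {"increments": "0.006 -0.01 -0.006 0.06 0.023 -0.052; 0.012 -0.022 -0.015 0.121 0.047 -0.105; 0.018 -0.032 -0.027 0.182 0.07 -0.157; 0.022 -0.04 -0.042 0.243 0.094 -0.21; 0.026 -0.04 -0.06 0.304 0.118 -0.262; 0.026 -0.04 -0.08 0.364 0.141 -0.314; 0.026 -0.04 -0.098 0.425 0.165 -0.367; 0.026 -0.04 -0.11 0.485 0.189 -0.418"}}

```text
time_s: 11.47
eef_pos: [482.8, -22.0, 195.7]
orientation: [[0.932, 0.254, -0.257], [0.361, -0.658, 0.66], [-0.001, -0.708, -0.706]]
force: [-0.7, -0.1, -0.6]
finger_gap: 85.6
```

```bash
python3 - <<'E'
from h import *
q,e=optics.capture("side");p,d=optics.capture("top")
crop(q,270,100,390,220,5,"pics/s11.png");crop(p,180,200,300,310,5,"pics/t11.png")
to(REST+(80+72)*KX,RT(KY,-KX))
to(REST+(80-18)*KX,RT(KY,-KX))
E
```

```text
t 11.57 d(m) [ 0.0025 -0.0007  0.0033] rv [-0.0022 -0.0064  0.0017] |d|mm 4.2 deg 0.4 minrows 0.1
gap 85.4 F [-0.9 -0.3 -2. ] T [-0.33 -0.09  0.  ] q [-33.6  23.   92.5  24.7 102.9  32.5]
t 11.57 d(m) [-0.0206  0.0586 -0.0603] rv [-0.0022 -0.0064  0.0017] |d|mm 86.6 deg 0.4 minrows 2.1
gap 85.4 F [-0.9 -0.3 -2. ] T [-0.33 -0.09  0.  ] q [-33.6  23.   92.5  24.7 102.9  32.5]
```

View pics/s11.png

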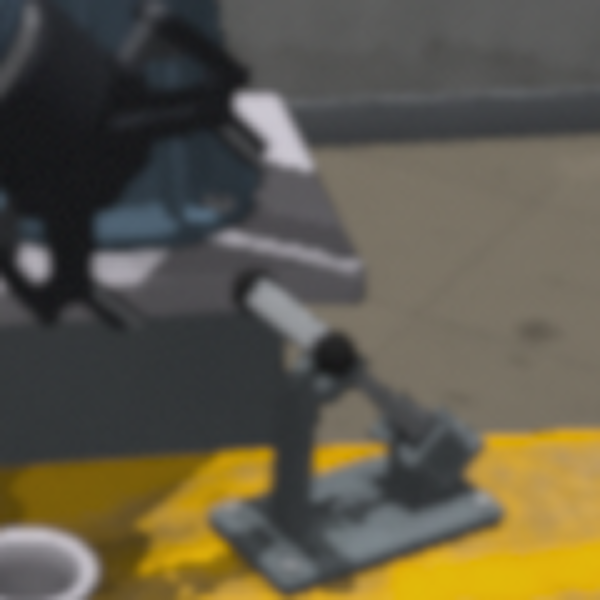

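View pics/t11.png

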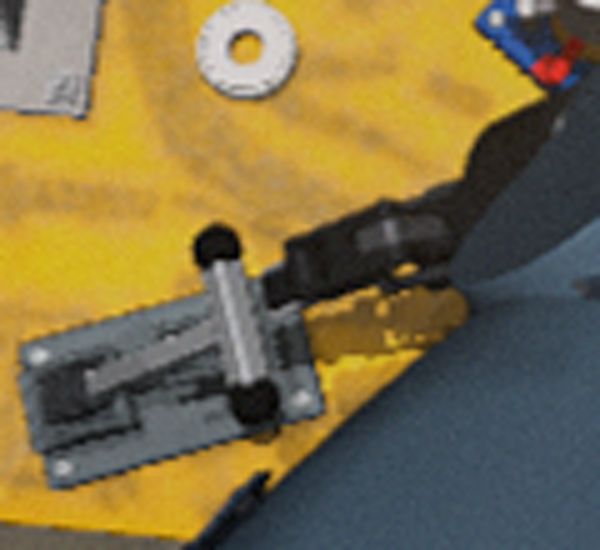

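Call:
{"api": "move_arm", "payload": {"increments": "-0.001 0.003 -0.003 0 0 0; -0.003 0.009 -0.009 -0.001 -0.003 0.001; -0.006 0.018 -0.018 -0.002 -0.006 0.002; -0.01 0.028 -0.028 -0.002 -0.006 0.002; -0.013 0.037 -0.037 -0.002 -0.006 0.002; -0.015 0.044 -0.044 -0.002 -0.006 0.002; -0.017 0.049 -0.05 -0.002 -0.006 0.002; -0.018 0.051 -0.053 -0.002 -0.006 0.002"}}

```text
time_s: 12.23
eef_pos: [465.2, 30.7, 144.7]
orientation: [[0.929, 0.266, -0.255], [0.369, -0.661, 0.654], [0.006, -0.702, -0.712]]
force: [-0.5, 0.7, -0.3]
finger_gap: 85.3
```

```bash
python3 - <<'E'
from h import *
q,e=optics.capture("side")
crop(q,270,100,390,220,5,"pics/s12.png")
to(REST+(80-18)*KX+1*KZ+.5*KY,RT(KY,-KX))
E
```

```text
t 12.28 d(m) [-0.0042  0.0065 -0.0099] rv [ 0.0044  0.0075 -0.0064] |d|mm 12.6 deg 0.6 minrows 0.3
gap 85.4 F [-1.5 -0.4  0.4] T [-0.33 -0.13 -0.  ] q [-29.9  23.   99.   26.2  95.   31.8]
```

View pics/s12.png

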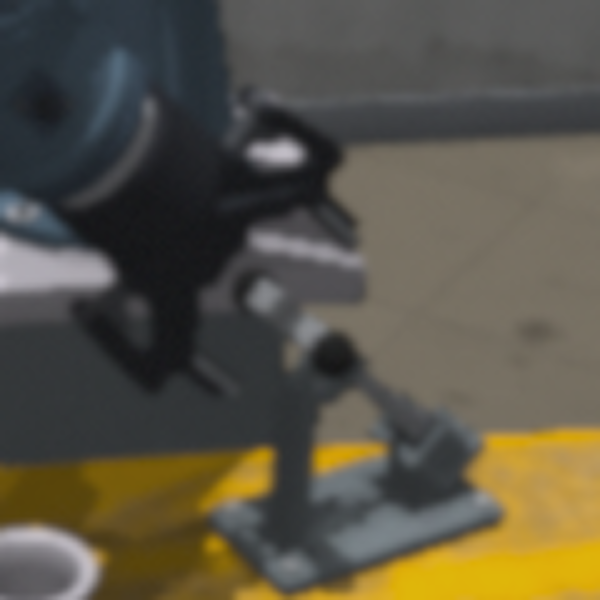

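Call:
{"api": "move_arm", "payload": {"increments": "-0.001 0.001 -0.002 0.001 0.002 -0.001; -0.002 0.003 -0.005 0.002 0.004 -0.003; -0.003 0.005 -0.008 0.004 0.007 -0.006; -0.004 0.0065 -0.01 0.004 0.0075 -0.0065; -0.004 0.0065 -0.01 0.004 0.0075 -0.0065; -0.004 0.0065 -0.01 0.004 0.0075 -0.0065; -0.004 0.0065 -0.01 0.004 0.0075 -0.0065; -0.004 0.0065 -0.01 0.004 0.0075 -0.0065"}}

```text
time_s: 12.95
eef_pos: [462.0, 35.7, 135.4]
orientation: [[0.933, 0.256, -0.254], [0.361, -0.66, 0.659], [0.001, -0.706, -0.708]]
force: [-0.4, -0.3, -0.6]
finger_gap: 85.1
```

```bash
python3 - <<'E'
from h import *
to(REST+(80-18)*KX+1*KZ+.5*KY,RT(KY,-KX))
E
```

```text
t 12.95 d(m) [-0.0011  0.0014 -0.0009] rv [0.001  0.0014 0.0016] |d|mm 2.0 deg 0.1 minrows 0.0
gap 85.1 F [-0.4 -0.3 -0.6] T [-0.3  -0.16 -0.02] q [-29.7  23.5  99.8  26.6  93.9  31.9]
```

Call:
{"api": "move_arm", "payload": {"increments": "0 0 0 0 0 0;0 0 0 0 0 0;0 0 0 0 0 0;0 0 0 0 0 0;0 0 0 0 0 0;0 0 0 0 0 0;0 0 0 0 0 0;0 0 0 0 0 0", "claw": 255}}

```text
time_s: 13.62
eef_pos: [461.9, 35.8, 135.4]
orientation: [[0.933, 0.256, -0.255], [0.361, -0.66, 0.659], [0.001, -0.706, -0.708]]
force: [-0.3, -0.9, 1.7]
finger_gap: 14.8
```

```bash
python3 - <<'E'
from h import *
q,e=optics.capture("side")
crop(q,270,100,390,220,5,"pics/s13.png")
to(REST+(80-18)*KX+1*KZ+.5*KY,RT(KY,-KX))
E
```

```text
t 13.67 d(m) [-0.001   0.0013 -0.0009] rv [0.0007 0.0012 0.0015] |d|mm 1.9 deg 0.1 minrows 0.0
gap 14.5 F [ 0.  -1.1  1.9] T [-0.17 -0.02  0.06] q [-29.7  23.5  99.8  26.6  94.   31.9]
```

View pics/s13.png

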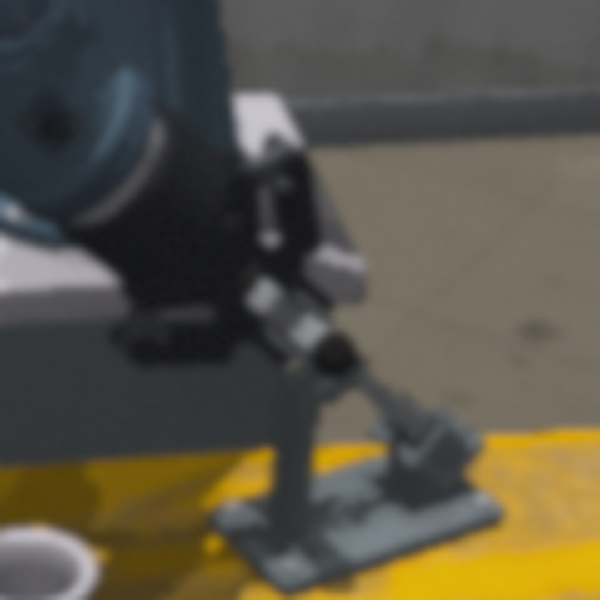

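Call:
{"api": "move_arm", "payload": {"increments": "-0.001 0.003 0.003 0 0 0; -0.003 0.008 0.009 0 0 0; -0.006 0.015 0.016 0 0 0; -0.009 0.022 0.024 0 0 0; -0.011 0.028 0.031 0 0 0; -0.013 0.034 0.038 0 0 0; -0.015 0.038 0.046 0 0 0; -0.016 0.041 0.055 0 0 0"}}

```text
time_s: 14.33
eef_pos: [445.0, 77.9, 191.0]
orientation: [[0.932, 0.256, -0.256], [0.362, -0.659, 0.659], [0.0, -0.707, -0.707]]
force: [0.6, 0.7, -3.4]
finger_gap: 14.6
```

```bash
python3 - <<'E'
from h import *
a=np.deg2rad(53.1)
q,e=optics.capture("side")
crop(q,270,80,390,200,5,"pics/s14.png")
to([500,20,340],RT(KY,[0,0,-1]))
to([500,20,340],RT([np.cos(a),np.sin(a),0],[0,0,-1]))
E
```

```text
t 14.38 d(m) [ 0.0542 -0.0579  0.1473] rv [-7.315e-01 -2.823e-01 -6.000e-04] |d|mm 167.3 deg 44.9 minrows 6.4
gap 14.8 F [ 1.   0.3 -1.5] T [-0.84 -0.44 -0.07] q [-26.6  15.4 102.6  28.6  97.4  36.6]
t 14.38 d(m) [ 0.0542 -0.0579  0.1473] rv [-0.6337 -0.478   0.5261] |d|mm 167.3 deg 54.6 minrows 7.8
gap 14.8 F [ 1.   0.3 -1.5] T [-0.84 -0.44 -0.07] q [-26.6  15.4 102.6  28.6  97.4  36.6]
```

View pics/s14.png

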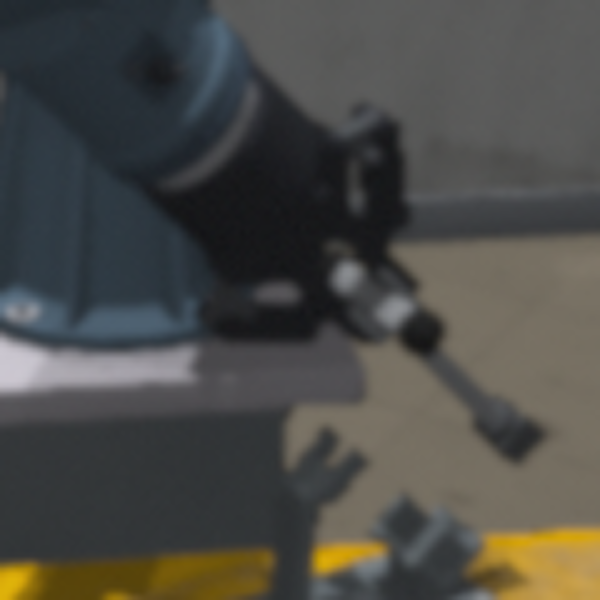

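Call:
{"api": "move_arm", "payload": {"increments": "0 0 0.02 -0.03 -0.012 0; 0.002 -0.002 0.05 -0.1 -0.04 0; 0.008 -0.008 0.08 -0.19 -0.075 0; 0.016 -0.016 0.105 -0.3 -0.116 0; 0.026 -0.028 0.12 -0.41 -0.158 0; 0.036 -0.039 0.135 -0.52 -0.2 0; 0.046 -0.05 0.145 -0.63 -0.243 0; 0.054 -0.058 0.15 -0.731 -0.282 0"}}

```text
time_s: 15.05
eef_pos: [501.0, 18.3, 343.7]
orientation: [[0.933, 0.361, 0.006], [0.361, -0.933, -0.005], [0.004, 0.006, -1.0]]
force: [-0.2, 0.7, -3.9]
finger_gap: 14.9
```

```bash
python3 - <<'E'
from h import *
a=np.deg2rad(53.1)
to([VAL[0],VAL[1],345],RT([np.cos(a),np.sin(a),0],[0,0,-1]))
E
```

```text
t 15.05 d(m) [ 0.162  -0.1493  0.0013] rv [0.0028 0.007  0.5577] |d|mm 220.3 deg 32.0 minrows 5.4
gap 14.9 F [-0.2  0.7 -3.9] T [ 0.05  0.01 -0.01] q [-11.4  -3.7  94.   -0.2  89.3  57.5]
```

Call:
{"api": "move_arm", "payload": {"increments": "0.01 -0.009 0 0 0.001 0.034; 0.03 -0.028 0 0 0.002 0.1; 0.055 -0.051 0 0.001 0.003 0.19; 0.08 -0.074 0.001 0.001 0.004 0.275; 0.105 -0.097 0.001 0.002 0.005 0.36; 0.13 -0.12 0.001 0.002 0.006 0.448; 0.152 -0.14 0.001 0.003 0.007 0.523; 0.162 -0.149 0.001 0.003 0.007 0.558"}}

```text
time_s: 15.72
eef_pos: [663.0, -132.7, 339.7]
orientation: [[0.598, 0.801, -0.01], [0.801, -0.598, 0.002], [-0.005, -0.01, -1.0]]
force: [-0.4, 0.3, -2.8]
finger_gap: 14.7
```

```bash
python3 - <<'E'
from h import *
a=np.deg2rad(53.1)
q,e=optics.capture("side");p,d=optics.capture("top");np.savez("pics/a15.npz",p=p,d=d,q=q,e=e)
crop(q,220,110,320,230,5,"pics/s15.png");crop(p,250,140,350,240,6,"pics/t15.png")
to([VAL[0],VAL[1],345],RT([np.cos(a),np.sin(a),0],[0,0,-1]))
E
```

```text
t 15.82 d(m) [0.0007 0.0009 0.0056] rv [-0.0026 -0.0112  0.0008] |d|mm 5.7 deg 0.7 minrows 0.1
gap 14.6 F [-0.9  1.2 -3.9] T [ 0.02  0.02 -0.  ] q [-21.3  20.2  67.7  -0.1  92.8  15.7]
```

View pics/s15.png

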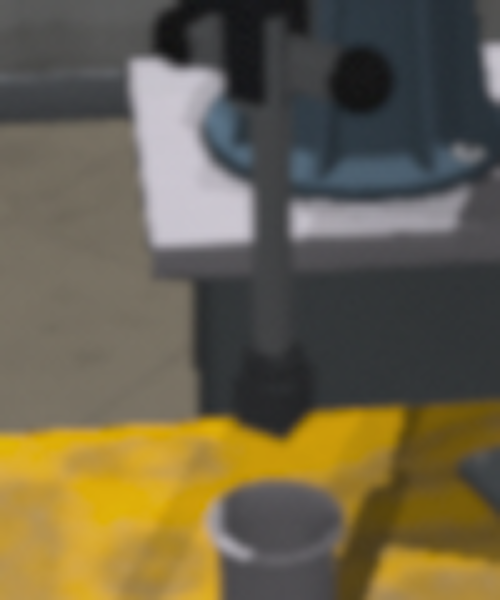

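View pics/t15.png

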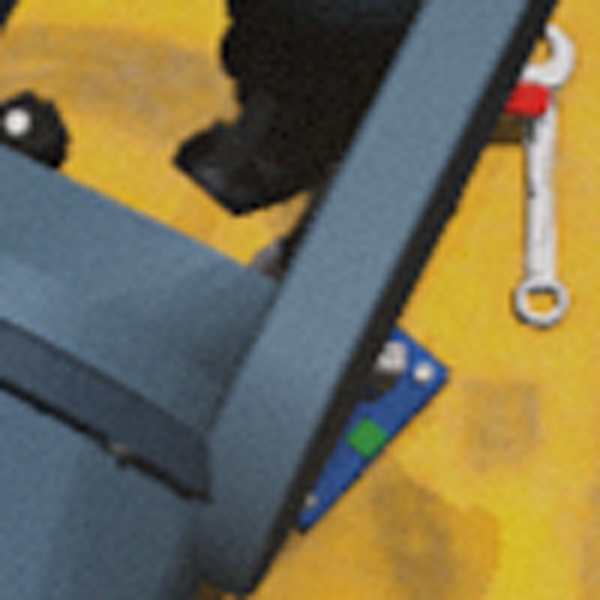

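```bash
python3 - <<'E'
from h import *
np.set_printoptions(suppress=True,precision=1)
s=get_state();R=s["orientation"];T=s["eef_pos"]
print(T)
# bar = T - 18.. along tool z ; tip = bar+155 tz
tip=T+137*R[:,2]; kx=R[:,0];ky=R[:,1]
for sx,sy in((1,1),(1,-1),(-1,1),(-1,-1)):
    c=tip+12*sx*kx+12*sy*ky; print("corner",c,proj("side",c))
print("tip",tip,proj("side",tip))
top=tip-24*R[:,2]
for c in((0,0,150),): print(proj("side",[[x,-131,150] for x in(658,661,664,667)]))
a=np.load("pics/a15.npz");q=a['q']
g=cv2.cvtColor(q,cv2.COLOR_RGB2GRAY)
crop(q,255,170,295,230,14,"pics/s16.png")
E
```

```text
[ 662.3 -131.9  339.4]
corner [ 677.6 -129.2  202.2] [[276.  197.4]]
corner [ 658.4 -114.8  202.5] [[282.1 191.4]]
corner [ 663.1 -148.4  202.3] [[265.6 193.9]]
corner [ 644.  -133.9  202.6] [[271.8 188. ]]
tip [ 660.8 -131.6  202.4] [[273.9 192.6]]
[[274.2 212.8]
 [274.4 213.6]
 [274.5 214.5]
 [274.7 215.4]]
```

View pics/s16.png

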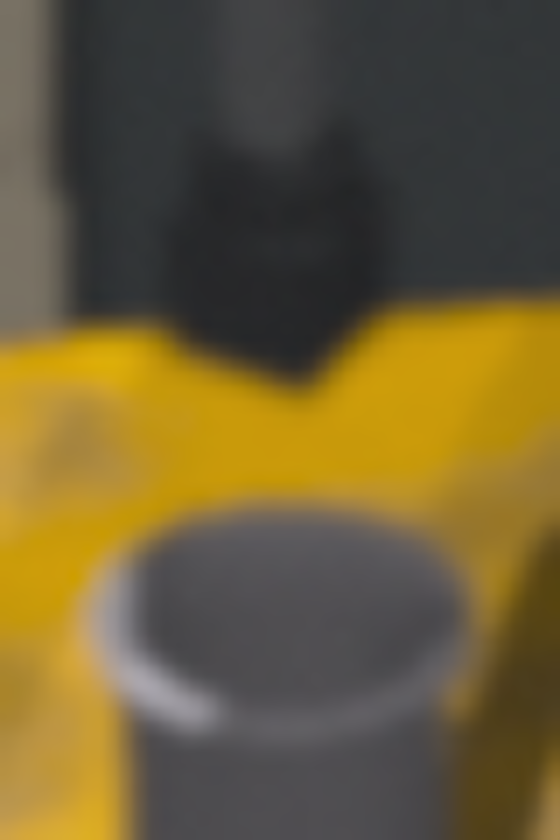

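```bash
sed -i 's/VAL=np.array.*/VAL=np.array([661.5,-131.,0])/' h.py; python3 - <<'E'
from h import *
a=np.deg2rad(53.1)
to([VAL[0],VAL[1],295],RT([np.cos(a),np.sin(a),0],[0,0,-1]))
E
```

```text
t 15.82 d(m) [-0.0008  0.0009 -0.0444] rv [-0.0026 -0.0112  0.0008] |d|mm 44.4 deg 0.7 minrows 1.1
gap 14.6 F [-0.9  1.2 -3.9] T [ 0.02  0.02 -0.  ] q [-21.3  20.2  67.7  -0.1  92.8  15.7]
```

Call:
{"api": "move_arm", "payload": {"increments": "0 0 -0.005 -0.001 -0.003 0; 0 0 -0.012 -0.002 -0.006 0; -0.0005 0.0005 -0.02 -0.003 -0.01 0.001; -0.0005 0.0005 -0.028 -0.003 -0.011 0.001; -0.001 0.001 -0.035 -0.003 -0.011 0.001; -0.001 0.001 -0.04 -0.003 -0.011 0.001; -0.001 0.001 -0.043 -0.003 -0.011 0.001; -0.001 0.001 -0.044 -0.003 -0.011 0.001"}}

```text
time_s: 16.48
eef_pos: [660.5, -128.9, 296.5]
orientation: [[0.599, 0.801, 0.002], [0.801, -0.599, -0.002], [-0.0, 0.002, -1.0]]
force: [0.3, -0.1, -3.1]
finger_gap: 14.7
```

```bash
python3 - <<'E'
from h import *
a=np.deg2rad(53.1)
to([VAL[0],VAL[1],260],RT([np.cos(a),np.sin(a),0],[0,0,-1]))
q,e=optics.capture("side")
crop(q,250,170,300,230,12,"pics/s17.png");print(get_state()["eef_pos"])
E
```

```text
t 16.48 d(m) [ 0.001  -0.0021 -0.0365] rv [ 0.0016  0.0016 -0.0019] |d|mm 36.5 deg 0.2 minrows 0.9
gap 14.7 F [ 0.3 -0.1 -3.1] T [-0.05  0.01 -0.  ] q [-21.1  20.3  72.3  -0.1  87.2  15.7]
[ 660.67998118 -128.97017956  296.7570577 ]
```

View pics/s17.png

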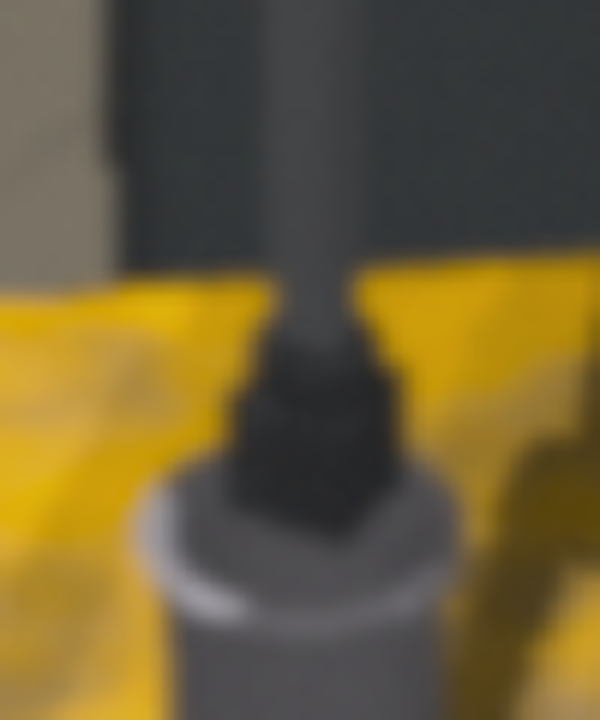

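Call:
{"api": "move_arm", "payload": {"increments": "0.0005 -0.001 -0.002 0.001 0.001 -0.001; 0.001 -0.002 -0.005 0.0016 0.0016 -0.002; 0.001 -0.002 -0.01 0.0016 0.0016 -0.002; 0.001 -0.002 -0.016 0.0016 0.0016 -0.002; 0.001 -0.002 -0.022 0.0016 0.0016 -0.002; 0.001 -0.002 -0.028 0.0016 0.0016 -0.002; 0.001 -0.002 -0.033 0.0016 0.0016 -0.002; 0.001 -0.002 -0.036 0.0016 0.0016 -0.002"}}

```text
time_s: 17.2
eef_pos: [661.4, -131.0, 259.9]
orientation: [[0.601, 0.8, -0.0], [0.8, -0.601, 0.0], [-0.0, -0.001, -1.0]]
force: [-0.4, 0.5, -3.2]
finger_gap: 14.4
```

```bash
python3 - <<'E'
from h import *
a=np.deg2rad(53.1)
to([VAL[0],VAL[1],215],RT([np.cos(a),np.sin(a),0],[0,0,-1]))
q,e=optics.capture("side")
crop(q,250,170,300,230,12,"pics/s18.png");print(get_state()["eef_pos"])
E
```

```text
t 17.2 d(m) [ 0.0001 -0.     -0.0449] rv [-0.0002 -0.0005  0.0002] |d|mm 44.9 deg 0.0 minrows 1.1
gap 14.4 F [-0.4  0.5 -3.2] T [-0.02  0.06 -0.03] q [-21.3  21.7  74.6   0.   83.7  15.6]
[ 661.2922277  -130.91278065  259.56184127]
```

View pics/s18.png

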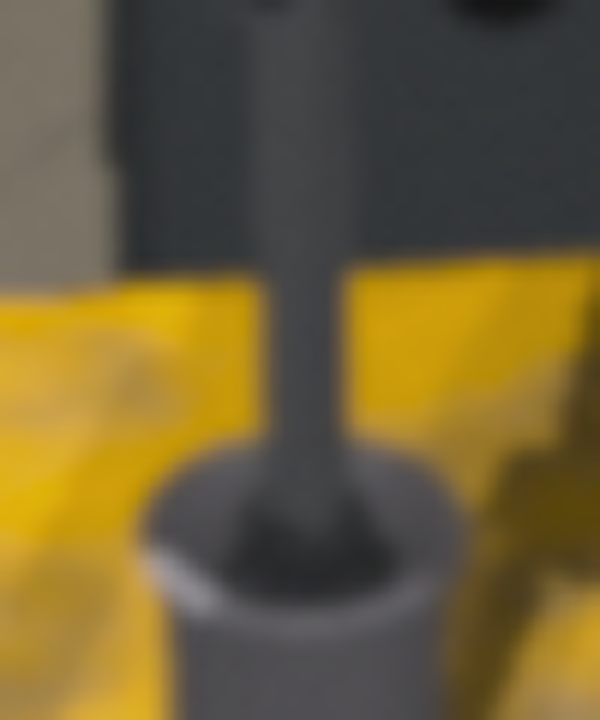

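Centred in the mouth, no contact force. Lower to just above the stem nose.

Call:
{"api": "move_arm", "payload": {"increments": "0 0 -0.004 0 0 0; 0 0 -0.01 0 0 0; 0 0 -0.017 0 0 0; 0 0 -0.024 0 0 0; 0 0 -0.031 0 0 0; 0 0 -0.037 0 0 0; 0 0 -0.042 0 0 0; 0 0 -0.045 0 0 0"}}

```text
time_s: 17.92
eef_pos: [661.5, -131.0, 215.1]
orientation: [[0.601, 0.8, -0.0], [0.8, -0.601, 0.0], [-0.0, -0.0, -1.0]]
force: [0.2, -0.8, -3.0]
finger_gap: 14.9
```

Call:
{"api": "move_arm", "payload": {"increments": "0 0 -0.002 0 0 0; 0 0 -0.005 0 0 0; 0 0 -0.008 0 0 0; 0 0 -0.011 0 0 0; 0 0 -0.014 0 0 0; 0 0 -0.016 0 0 0; 0 0 -0.018 0 0 0; 0 0 -0.018 0 0 0"}}

```text
time_s: 18.58
eef_pos: [661.6, -131.0, 197.7]
orientation: [[0.601, 0.8, 0.0], [0.8, -0.601, -0.0], [0.0, 0.0, -1.0]]
force: [-0.3, -0.3, -2.9]
finger_gap: 14.9
```

```bash
python3 - <<'E'
from h import *
a=np.deg2rad(53.1)
to([VAL[0],VAL[1],177],RT([np.cos(a),np.sin(a),0],[0,0,-1]))
E
```

```text
t 18.58 d(m) [-0.0001  0.     -0.0207] rv [0.0001 0.0003 0.0002] |d|mm 20.7 deg 0.0 minrows 0.5
gap 14.9 F [-0.3 -0.3 -2.9] T [0.04 0.   0.04] q [-21.3  24.4  78.3  -0.   77.3  15.6]
```

Call:
{"api": "move_arm", "payload": {"increments": "0 0 -0.001 0 0 0; 0 0 -0.002 0 0 0; 0 0 -0.003 0 0 0; 0 0 -0.0045 0 0 0; 0 0 -0.006 0 0 0; 0 0 -0.0075 0 0 0; 0 0 -0.009 0 0 0; 0 0 -0.01 0 0 0"}}

```text
time_s: 19.25
eef_pos: [662.4, -131.3, 190.9]
orientation: [[0.6, 0.8, 0.003], [0.8, -0.6, -0.001], [0.001, 0.003, -1.0]]
force: [-4.2, -0.4, -0.4]
finger_gap: 14.8
```

Call:
{"api": "move_arm", "payload": {"increments": "0 0 0 0 0 0;0 0 0 0 0 0;0 0 0 0 0 0;0 0 0 0 0 0;0 0 -0.001 0 0 0;0 0 -0.002 0 0 0;0 0 -0.003 0 0 0;0 0 -0.003 0 0 0"}}

```text
time_s: 19.92
eef_pos: [661.6, -131.1, 184.8]
orientation: [[0.601, 0.8, 0.0], [0.8, -0.601, -0.0], [-0.0, 0.0, -1.0]]
force: [-2.8, 0.2, -2.7]
finger_gap: 14.8
```

Call:
{"api": "move_arm", "payload": {"increments": "0 0 -0.001 0 0 0; 0 0 -0.002 0 0 0; 0 0 -0.003 0 0 0; 0 0 -0.004 0 0 0; 0 0 -0.005 0 0 0; 0 0 -0.006 0 0 0; 0 0 -0.007 0 0 0; 0 0 -0.007 0 0 0"}}

```text
time_s: 20.58
eef_pos: [662.2, -131.3, 179.4]
orientation: [[0.601, 0.8, 0.002], [0.8, -0.601, -0.001], [0.001, 0.002, -1.0]]
force: [-4.4, 0.2, 4.4]
finger_gap: 14.8
```

Call:
{"api": "move_arm", "payload": {"increments": "0 0 0 0 0 0;0 0 0 0 0 0;0 0 -0.0005 0 0 0;0 0 -0.001 0 0 0;0 0 -0.0015 0 0 0;0 0 -0.002 0 0 0;0 0 -0.002 0 0 0;0 0 -0.002 0 0 0"}}

```text
time_s: 21.25
eef_pos: [662.9, -131.4, 179.3]
orientation: [[0.6, 0.8, 0.004], [0.8, -0.6, -0.002], [0.001, 0.004, -1.0]]
force: [-5.9, 1.0, 13.8]
finger_gap: 15.0
```

```bash
python3 - <<'E'
from h import *
a=np.deg2rad(53.1)
to([VAL[0],VAL[1],177],RT([np.cos(a),np.sin(a),0],[0,0,-1]))
q,e=optics.capture("side");p,d=optics.capture("top")
crop(q,220,130,320,280,5,"pics/s19.png");crop(p,250,160,350,260,6,"pics/t19.png");print(get_state()["eef_pos"])
E
```

```text
t 21.25 d(m) [-0.0014  0.0004 -0.0023] rv [0.0016 0.0042 0.    ] |d|mm 2.7 deg 0.3 minrows 0.1
gap 15.0 F [-5.9  1.  13.8] T [0.39 1.76 0.01] q [-21.3  25.3  79.2   0.   75.3  15.6]
[ 662.86487283 -131.44038618  179.29003607]
```

View pics/s19.png

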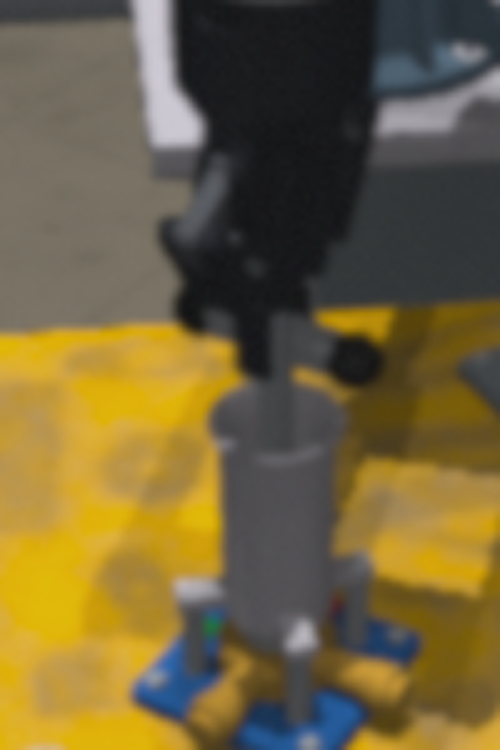

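View pics/t19.png

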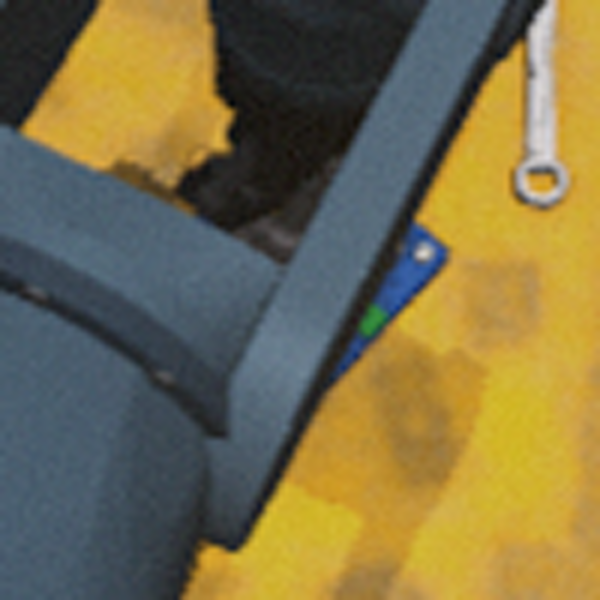

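Call:
{"api": "move_arm", "payload": {"increments": "-0.0005 0 0.001 0 0 0.04; -0.001 0 0.001 0 0 0.1; -0.001 0 0.001 0 0 0.18; -0.001 0 0.001 0 0 0.27; -0.001 0 0.001 0 0 0.36; -0.001 0 0.001 0 0 0.45; -0.001 0 0.001 0 0 0.53; -0.001 0 0.001 0 0 0.6"}}

```text
time_s: 22.02
eef_pos: [661.7, -131.4, 179.3]
orientation: [[0.04, 0.999, 0.004], [0.999, -0.04, -0.001], [-0.001, 0.004, -1.0]]
force: [-5.6, 1.3, 8.0]
finger_gap: 14.6
```

```bash
python3 - <<'E'
from h import *
a=np.deg2rad(53.1+104)
to([VAL[0],VAL[1],179],RT([np.cos(a),np.sin(a),0],[0,0,-1]))
E
```

```text
t 22.02 d(m) [-0.0002  0.0004 -0.0003] rv [-0.0016  0.0036  1.2115] |d|mm 0.5 deg 69.4 minrows 9.9
gap 14.6 F [-5.6  1.3  8. ] T [ 0.2   1.41 -0.13] q [-21.3  25.2  79.3   0.   75.3 -19. ]
```

Call:
{"api": "move_arm", "payload": {"increments": "0 0 0 0 0 0.07; 0 0 0 0 0 0.15; 0 0 0 0 0 0.23; 0 0 0 0 0 0.31; 0 0 0 0 0 0.39; 0 0 0 0 0 0.47; 0 0 0 0 0 0.55; 0 0 0 0 0 0.62"}}

```text
time_s: 22.68
eef_pos: [661.7, -131.6, 179.3]
orientation: [[-0.548, 0.837, 0.003], [0.837, 0.548, -0.0], [-0.002, 0.003, -1.0]]
force: [-4.7, -0.5, 8.5]
finger_gap: 15.2
```

Call:
{"api": "move_arm", "payload": {"increments": "0 0 0 0 0 0.06; 0 0 0 0 0 0.13; 0 0 0 0 0 0.2; 0 0 0 0 0 0.27; 0 0 0 0 0 0.34; 0 0 0 0 0 0.4; 0 0 0 0 0 0.46; 0 0 0 0 0 0.5"}}

```text
time_s: 23.35
eef_pos: [661.8, -131.5, 179.3]
orientation: [[-0.881, 0.473, 0.003], [0.473, 0.881, -0.0], [-0.003, 0.001, -1.0]]
force: [-4.9, 0.8, 7.8]
finger_gap: 15.2
```

```bash
python3 - <<'E'
from h import *
a=np.deg2rad(53.1+104)
to([VAL[0],VAL[1],179],RT([np.cos(a),np.sin(a),0],[0,0,-1]))
q,e=optics.capture("side");p,d=optics.capture("top")
crop(q,240,200,310,290,8,"pics/s20.png");crop(p,270,180,330,235,10,"pics/t20.png");print(get_state()["eef_pos"])
E
```

```text
t 23.35 d(m) [-0.0003  0.0005 -0.0003] rv [-0.      0.003   0.0925] |d|mm 0.7 deg 5.3 minrows 0.8
gap 15.2 F [-4.9  0.8  7.8] T [ 0.16  1.3  -0.07] q [-21.3  25.2  79.3   0.1  75.3 -83.1]
[ 661.76781026 -131.55373205  179.32197497]
```

View pics/s20.png

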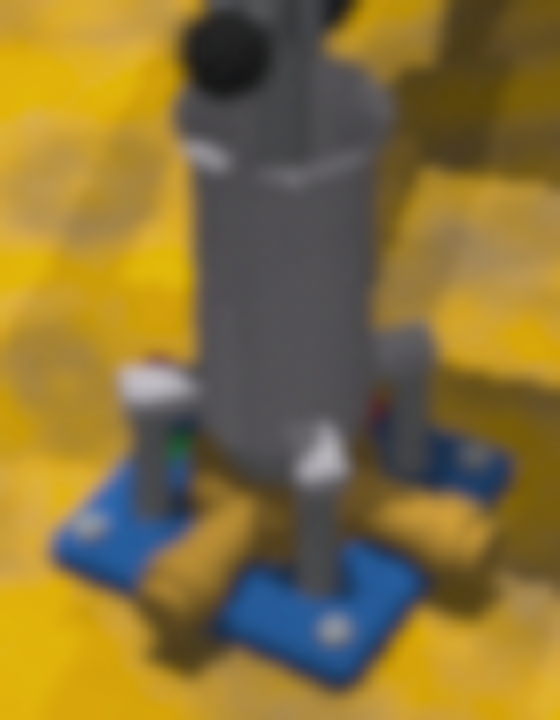

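View pics/t20.png

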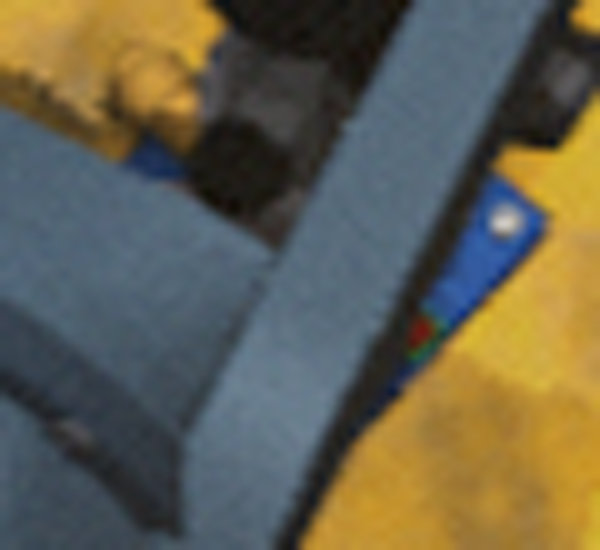

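Call:
{"api": "move_arm", "payload": {"increments": "0 0 0 0 0 0.02; 0 0 0 0 0 0.04; 0 0 0 0 0 0.05; 0 0 0 0 0 0.06; 0 0 0 0 0 0.06; 0 0 0 0 0 0.06; 0 0 0 0 0 0.06; 0 0 0 0 0 0.06"}}

```text
time_s: 24.12
eef_pos: [661.8, -131.5, 179.3]
orientation: [[-0.907, 0.422, 0.003], [0.422, 0.907, -0.0], [-0.003, 0.001, -1.0]]
force: [-4.5, 0.5, 7.3]
finger_gap: 15.1
```

```bash
python3 - <<'E'
from h import *
np.set_printoptions(suppress=True,precision=1)
a=np.deg2rad(53.1+104)
to([VAL[0],VAL[1],179],RT([np.cos(a),np.sin(a),0],[0,0,-1]))
p,d=optics.capture("top")
crop(p,295,195,325,225,20,"pics/t21.png")
hsv=cv2.cvtColor(p,cv2.COLOR_RGB2HSV);H,S,V=[hsv[...,i] for i in range(3)]
reg=np.zeros(H.shape,bool);reg[200:225,300:325]=1
for nm,m in(("red",reg&((H<8)|(H>172))&(S>120)&(V>60)),("green",reg&(H>40)&(H<90)&(S>100))):
    v,u=np.nonzero(m);print(nm,m.sum(),u.mean(),v.mean(),np.c_[u,v].tolist()[:30])
    for z in(12,25,32,40):
        P=onz("top",u.mean(),v.mean(),z)-[660,-131,0];print(z,P[:2],np.hypot(*P[:2]),np.degrees(np.arctan2(P[1],P[0]))%360)
E
```

```text
t 24.12 d(m) [-0.  0. -0.] rv [0. 0. 0.] |d|mm 0.7 deg 2.0 minrows 0.3
gap 15.1 F [-4.5  0.5  7.3] T [ 0.1  1.3 -0.1] q [-21.3  25.2  79.3   0.1  75.3 -86.4]
red 6 311.8333333333333 212.16666666666666 [[312, 211], [311, 212], [312, 212], [313, 212], [311, 213], [312, 213]]
12 [-24.5 -36.8] 44.25131073576 236.33043699850555
25 [-27.3 -36.3] 45.41167386271701 233.04548670333782
32 [-28.8 -36. ] 46.095861499839714 231.34812943375707
40 [-30.5 -35.7] 46.92574865075514 229.47082071942393
green 5 311.6 214.4 [[310, 214], [312, 214], [313, 214], [311, 215], [312, 215]]
12 [-30.8 -36.7] 47.879165450108005 230.00783792677115
25 [-33.5 -36.1] 49.25711040564911 227.2052740384459
32 [-34.9 -35.9] 50.04579413372623 225.7619563484598
40 [-36.6 -35.5] 50.984727877210965 224.1683069840292
```

View pics/t21.png

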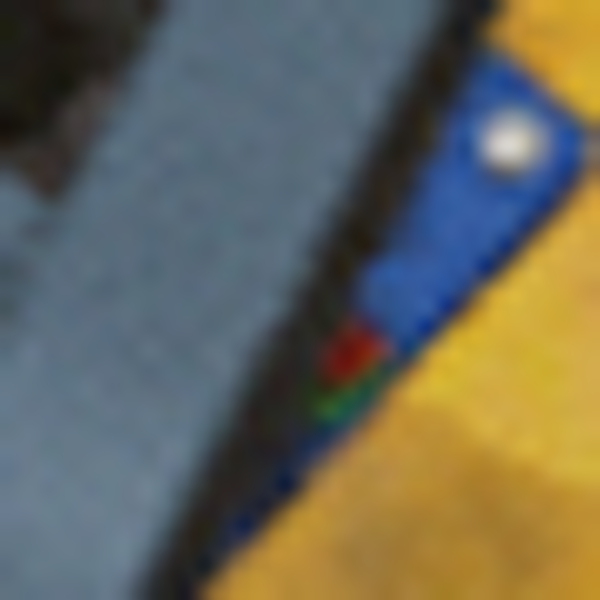

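Call:
{"api": "move_arm", "payload": {"increments": "0 0 0 0 0 0.01; 0 0 0 0 0 0.02; 0 0 0 0 0 0.025; 0 0 0 0 0 0.025; 0 0 0 0 0 0.025; 0 0 0 0 0 0.025; 0 0 0 0 0 0.025; 0 0 0 0 0 0.025"}}

```text
time_s: 24.83
eef_pos: [661.8, -131.5, 179.3]
orientation: [[-0.917, 0.399, 0.003], [0.399, 0.917, -0.0], [-0.003, 0.001, -1.0]]
force: [-5.1, 0.8, 9.2]
finger_gap: 15.1
```

```bash
python3 - <<'E'
from h import *
a=np.deg2rad(53.1+104)
to([VAL[0],VAL[1],177],RT([np.cos(a),np.sin(a),0],[0,0,-1]))
E
```

```text
t 24.83 d(m) [-0.0003  0.0005 -0.0023] rv [0.0001 0.003  0.0105] |d|mm 2.4 deg 0.6 minrows 0.1
gap 15.1 F [-5.1  0.8  9.2] T [ 0.13  1.34 -0.1 ] q [-21.3  25.2  79.3   0.1  75.3 -87.8]
```

Call:
{"api": "move_arm", "payload": {"increments": "0 0 0 0 0 0;0 0 0 0 0 0;0 0 0 0 0 0;0 0 0 0 0 0;0 0 0 0 0 0;0 0 0 0 0 0;0 0 0 0 0 0;0 0 0 0 0 0", "claw": 0}}

```text
time_s: 25.5
eef_pos: [660.9, -131.1, 177.2]
orientation: [[-0.917, 0.399, 0.0], [0.399, 0.917, 0.001], [0.0, 0.001, -1.0]]
force: [-0.6, -0.5, -0.5]
finger_gap: 85.3
```

Call:
{"api": "move_arm", "payload": {"increments": "0 0 0.005 0 0 0; 0 0 0.02 0 0 0; 0 0 0.04 0 0 0; 0 0 0.065 0 0 0; 0 0 0.09 0 0 0; 0 0 0.11 0 0 0; 0 0 0.125 0 0 0; 0 0 0.13 0 0 0"}}

```text
time_s: 26.17
eef_pos: [662.0, -131.5, 311.5]
orientation: [[-0.917, 0.399, 0.005], [0.399, 0.917, -0.001], [-0.005, 0.001, -1.0]]
force: [0.9, 0.4, 0.4]
finger_gap: 85.3
```

Call:
{"api": "move_arm", "payload": {"increments": "-0.01 0.008 0 0 0 0; -0.035 0.025 0 0 0 0; -0.06 0.045 0 0 0 0; -0.09 0.065 0 0 0 0; -0.12 0.085 0 0 0 0; -0.145 0.105 0 0 0 0; -0.17 0.12 0 0 0 0; -0.18 0.13 0 0 0 0"}}

```text
time_s: 26.83
eef_pos: [478.1, 0.5, 306.8]
orientation: [[-0.917, 0.398, -0.001], [0.398, 0.917, 0.002], [0.002, 0.001, -1.0]]
force: [0.1, 0.5, -0.1]
finger_gap: 85.2
```

```bash
python3 - <<'E'
from h import *
p,d=optics.capture("top");q,e=optics.capture("side");np.savez("pics/a22.npz",p=p,q=q,d=d,e=e)
crop(p,265,160,335,235,8,"pics/t22.png");crop(q,240,160,310,290,6,"pics/s22.png")
E
```

```text
(no output)
```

View pics/t22.png

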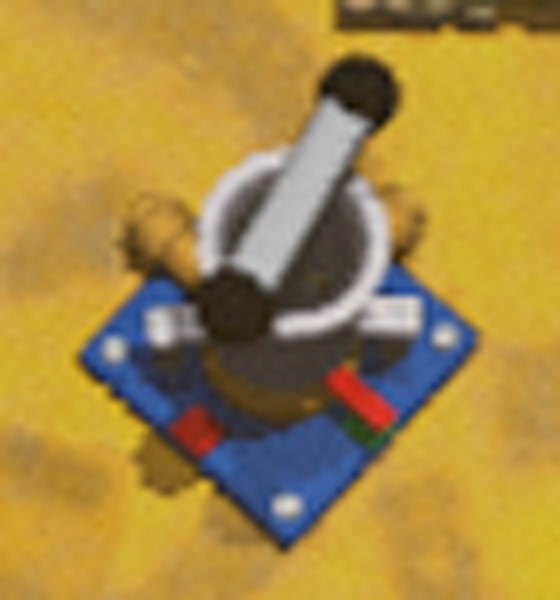

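View pics/s22.png

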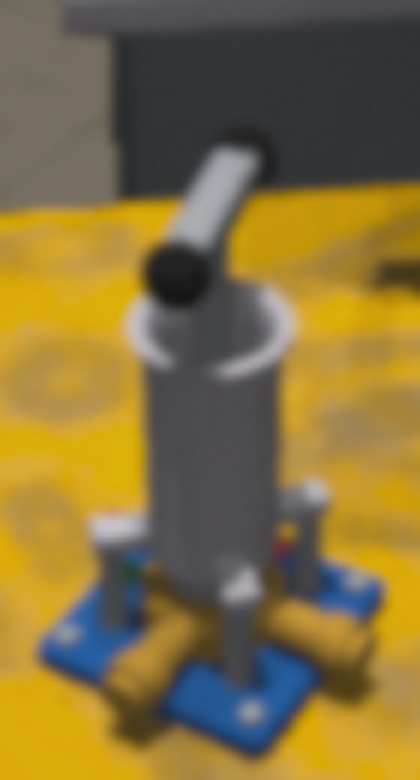

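```bash
python3 - <<'E'
from h import *
np.set_printoptions(suppress=True,precision=1)
p=np.load("pics/a22.npz")['p']
hsv=cv2.cvtColor(p,cv2.COLOR_RGB2HSV);H,S,V=[hsv[...,i] for i in range(3)]
reg=np.zeros(H.shape,bool);reg[200:218,302:320]=1
m=reg&((H<8)|(H>172))&(S>130)
v,u=np.nonzero(m);w=S[m].astype(float);print(m.sum(),np.c_[u,v,V[m]].tolist())
for z in(20,28,36):
    P=np.array([onz("top",a,b,z)[:2] for a,b in zip(u,v)])
    l=cv2.fitLine(P.astype(np.float32),cv2.DIST_L2,0,.01,.01).ravel()
    d=l[:2]*np.sign(l[1])*-1
    print("dir",z,np.degrees(np.arctan2(d[1],d[0]))%360,"mean from axis",P.mean(0)-[660.5,-131],np.degrees(np.arctan2(*(P.mean(0)-[660.5,-131])[::-1]))%360, "r max",np.hypot(*(P-[660.5,-131]).T).max())
g=reg&(H>40)&(H<90)&(S>100);v,u=np.nonzero(g);print("green",g.sum(),u.mean(),v.mean())
# plate edge yaw from blue mask, lower two edges in image
b=np.load("pics/top0.npz")['p'];hb=cv2.cvtColor(b,cv2.COLOR_RGB2HSV)
mk=((hb[...,0]>100)&(hb[...,0]<130)&(hb[...,1]>110)).astype(np.uint8);mk[:180]=0;mk[235:]=0;mk[:,:265]=0;mk[:,335:]=0
v,u=np.nonzero(mk)
P=np.array([onz("top",a,c,12)[:2] for a,c in zip(u,v)],np.float32);r=cv2.minAreaRect(P);print(r)
E
```

```text
32 [[306, 206, 122], [307, 206, 175], [308, 206, 186], [309, 206, 120], [305, 207, 98], [306, 207, 174], [307, 207, 204], [308, 207, 199], [309, 207, 166], [306, 208, 143], [307, 208, 196], [308, 208, 203], [309, 208, 195], [310, 208, 165], [307, 209, 133], [308, 209, 189], [309, 209, 203], [310, 209, 198], [311, 209, 193], [308, 210, 122], [309, 210, 190], [310, 210, 206], [311, 210, 210], [312, 210, 210], [310, 211, 190], [311, 211, 211], [312, 211, 216], [313, 211, 208], [311, 212, 190], [312, 212, 221], [313, 212, 198], [312, 213, 151]]
dir 20 232.55191 mean from axis [-18.6 -28.7] 237.0640651647162 r max 47.365054824137594
dir 28 232.54868 mean from axis [-20.3 -28.4] 234.39096814991132 r max 48.0334820596542
dir 36 232.55154 mean from axis [-22.1 -28.1] 231.83806831218553 r max 48.755238005074496
green 8 310.5 214.0
((657.655029296875, -132.21841430664062), (97.56536102294922, 96.89581298828125), 53.07286834716797)
```

```bash
python3 - <<'E'
from h import *
np.set_printoptions(suppress=True,precision=1)
a=np.load("pics/a22.npz")
def balls(img,box):
    hsv=cv2.cvtColor(img,cv2.COLOR_RGB2HSV);m=np.zeros(hsv.shape[:2],np.uint8)
    u0,v0,u1,v1=box;m[v0:v1,u0:u1]=(hsv[v0:v1,u0:u1,2]<50)
    m=cv2.morphologyEx(m,cv2.MORPH_OPEN,np.ones((3,3),np.uint8))
    k,l,s,c=cv2.connectedComponentsWithStats(m);return [(s[i].tolist(),c[i]) for i in range(1,k) if s[i,4]>15]
def tri(x,y):
    o1,d1=ray("top",*x);o2,d2=ray("side",*y);d1=unit(d1);d2=unit(d2)
    t=np.linalg.lstsq(np.c_[d1,-d2],o2-o1,rcond=None)[0];p1,p2=o1+t[0]*d1,o2+t[1]*d2;return (p1+p2)/2,np.linalg.norm(p1-p2)
bt=balls(a['p'],(285,164,318,206));bs=balls(a['q'],(260,178,290,214));print(bt,bs)
for x in bt:
    for y in bs:print(tri(x[1],y[1]))
cv2.imwrite("pics/t23.png",a['p'][:,:,::-1])
E
```

```text
[] [([278, 181, 6, 3, 18], array([280.5, 182. ])), ([265, 202, 10, 9, 75], array([269.7, 205.9]))]
```

View pics/t23.png

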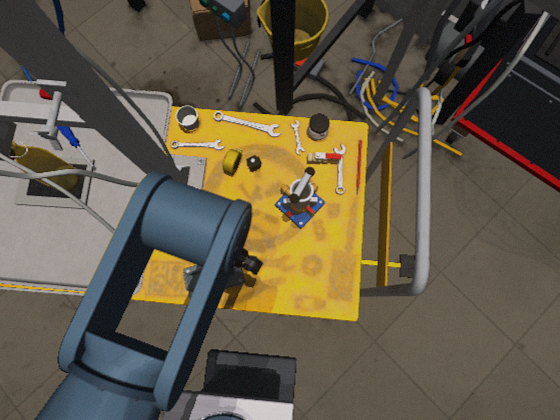

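```bash
python3 - <<'E'
from h import *
np.set_printoptions(suppress=True,precision=1)
def tri(x,y):
    o1,d1=ray("top",*x);o2,d2=ray("side",*y);d1=unit(d1);d2=unit(d2)
    t=np.linalg.lstsq(np.c_[d1,-d2],o2-o1,rcond=None)[0];p1,p2=o1+t[0]*d1,o2+t[1]*d2;return (p1+p2)/2,np.linalg.norm(p1-p2)
print(tri((309.3,171),(269.7,205.9)))
a=np.deg2rad(156.4)
for s in(1,-1):
    b=[661+s*36*np.cos(a),-131+s*36*np.sin(a),195];print(b,proj("top",b),proj("side",b))
order.finish_job()
E
```

```text
(array([ 693.4, -145.1,  194.3]), np.float64(3.435770550291052))
[np.float64(628.0109417357594), np.float64(-116.5874348279518), 195] [[293.8 197. ]] [[279.4 186.3]]
[np.float64(693.9890582642406), np.float64(-145.4125651720482), 195] [[308.7 170.5]] [[268.7 205.8]]
the job is handed in; nothing more can be done
```

The valve is open and the key is left standing in the shaft; I handed the job in at about 27 s on the robot clock, under the 69 s limit.

I took the key off the table by its stem, laid it in the inclined rest and let go. I then took it again by the crossbar, held it upright, and lowered it into the shaft. It went on until it stood firm on the shoulder, with about 17 N upward force. I turned it about 103° counterclockwise, which includes the socket's play, then opened the gripper and drew the arm clear.

Last checks, from the pictures after release:
- **Pointer:** it points along 232.6°, against 233.1° for the green mark, so the stem is at about 89.5° of 90°, give or take 2°.
- **Seating:** the crossbar measures 194.3 mm above the table, against 195 mm when fully seated. The two camera rays missed each other by 3.4 mm. I read that ball's position in the top view by eye, because the colour mask did not pick it up.
- **Other things:** all four bystanders look where they were.
- **Contact forces:** none of the readings at the ends of moves passed about 20 N.

The two cameras disagreed by 4 to 9 mm in x on the fixed things. I used values between the two, checked them against the key in the gripper, and corrected the shaft's centre from about 663 to 661.5 mm before lowering.

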